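# Scoop out the big trackball balls and hang the scoop up

## Task

Take the slotted scoop by its black handle and scoop the two big red balls out of the grey tray, letting any small white balls fall back through the slots into the tray, then gently tip the red balls into the yellow dish, so that in the end they lie there and all four white balls are in the tray. Then hang the empty scoop by the window in its handle on the slanted orange peg and let go. Never touch the balls with the gripper or arm, do not throw them or drop them from a height, and leave the mouse housing, the mug and the multimeter where they are.

Things in the scene. Friction and masses are not known exactly. Their poses are not given: they have to be found in the camera images.
- scoop_grip (a point): Slotted sorting scoop, loose, 0.2 kg, standing flat on the desk: this is the grip point, the middle of the black upright handle block (16 mm in x, 22 mm in y, 52 mm tall), 126 mm above the scoop's underside, 24 mm below the block's top. z is up along the handle, -x points to the open nose, y across. A blue back wall (6 mm thick, 150 wide, 40 high) stands straight below this point
- scoop_eye (a point): the scoop's hanging eye: centre of the rectangular window in the handle, between the basket's back wall and the black block, 62 mm below scoop_grip. The window goes through along x; it is 34 mm wide (y) and 48 mm tall (z), topped by a cross bar 16 mm thick in x (50 mm wide, 10 mm high). Axes as scoop_grip
- scoop_basket (a point): middle of the scoop's basket at tine-top height: 58 mm to -x (nose) of scoop_grip, 120 mm below it, same axes. The floor is 5 steel tines 6 mm thick along x, 33 mm apart in y (27 mm clear, outermost at +-66 mm, tips +-70), undersides level with the scoop's; their free tips are 118 mm to -x of scoop_grip. Blue side walls at y +-73 mm, 29 mm high, end 85 mm in front of the back wall; front open
- tray_mid (a point): Grey open tray, fixed: centre of its inner floor, 6 mm above the desk. Inside it is 250 mm long (x) and 166 mm wide (y), walls 6 mm thick, rim 39 mm above this point. At the start the balls lie in its -x half (centres 47 to 102 mm from the middle), the +x half is empty, z up
- dish_mid (a point): Yellow open dish, fixed: centre of its inner floor, 5 mm above the desk. Inside 140 mm (x) by 180 mm (y), walls 5 mm thick, rim 50 mm above this point, z up
- peg_root (a point): Stand, fixed: where the axis of the orange peg leaves the front (-x) face of the aluminium post, 150 mm above the desk. Peg: round bar 10 mm thick, slanting 40 degrees up towards -x. The post reaches 15 mm above this point, 40 mm wide (y), 12 mm deep (x); its foot plate is 110 x 120 mm, 12 mm high, reaching 35 mm in front of the post. -x points out of the post, z up
- peg_tip (a point): free upper end of the orange peg, on its axis, 65 mm along the axis from peg_root. Axes as peg_root
- big1_center (a point): centre of a big red trackball ball, 40 mm across, 57 g, rolls freely
- big2_center (a point): centre of a big red trackball ball, 40 mm across, 57 g, rolls freely
- small1_center (a point): centre of a small white ball, 22 mm across, 11 g, rolls freely
- small2_center (a point): centre of a small white ball, 22 mm across, 11 g, rolls freely
- small3_center (a point): centre of a small white ball, 22 mm across, 11 g, rolls freely
- small4_center (a point): centre of a small white ball, 22 mm across, 11 g, rolls freely
- mouse: bystander: black trackball mouse housing with an empty ball cup, about 120 x 90 x 36 mm; origin under the middle of the cup
- mug: bystander: blue mug, 80 mm across, 95 mm high; origin at the centre of its underside
- meter: bystander: red multimeter lying face up, 130 x 75 x 36 mm; origin at the centre of its underside
There are look-alikes about, which are no part of the job. What is shaped like the part that bears scoop_grip but pink is not meant.

How it is judged:
By the outcome, as a careful person would: the job done as asked, in the order asked, and still so for the second after the job is handed in, with the robot touching nothing.
It also fails if it takes over 67 s, if anything falls off the work surface, if the arm or the gripper's body presses on something with over 40 N, if the wrist force passes 120 N, or if a joint passes its speed limit or range.

## Robot

A 7-joint arm with a two-finger parallel gripper is mounted at the origin on the work surface. World frame = base frame: x ahead of the robot, y to its left, z up, the work surface at z = 0. Lengths are in m, angles in rad, forces in N, time in s.
With the tool pointing down it reaches from about 0.4 to 0.85 m from the base axis. Payload 10.4 kg.
Tool frame: the origin (TCP) lies between the finger pads; the fingertips stand 25 mm ahead of it and the grasp point (between the pads) lies 6 mm ahead of it (robot.tips_ahead is the distance from the TCP to the fingertips, in m); z points along the fingers, x is the direction in which the jaws open and shut, and the axes are right-handed (so a half turn about z gives the same grasp; the last joint's range is limited). The gripper opens to 87 mm and grips with 3 to 60 N. Pads are 19 mm wide; open, the fingers measure 117 mm over their backs; the gripper's body (75 mm by 190 mm) begins 51 mm behind the grasp point.
Start: joints at [-1.245, 0.332, -0.065, 1.46, 0.022, 1.35, -0.088], TCP at [0.214, 0.587, 0.248] pointing down, gripper open.
Joint ranges: [-2.6, 2.6], [-0.5, 2.12], [-1.47, 1.34], [0.16, 2.42], [-1.27, 4.41], [0.06, 2.06], [-2.6, 2.6]. Speed limits (rad/s): [2.22, 2.22, 2.79, 2.79, 3.14, 3.14, 3.14].

## Interface

Orientations are given as [roll, pitch, yaw] about the fixed x, y, z axes, in that order (R = Rz(yaw) Ry(pitch) Rx(roll)).
In Python, from workcell import get_state, optics, robot gives the robot as it stands.
- The arm moves only by the shell command python3 -m jog 'ROWS' [FORCE]. ROWS is JSON, a list that holds one entry, the list of rows, each a list of 7 numbers: the finger opening in cm, from 0 to 8.7, then the shift along the tool's x, y, z in cm, then the turn, a rotation vector about the tool's x, y, z in degrees. A call has 1 to 12 rows; each row is the pose to reach, as a shift and turn from the pose commanded when the call began, along the tool's axes at that moment; what a row does not reach only later rows make up. A row lasts 1/8 s, in which the tool goes at most 62.5 mm and 10.7 degrees, less where a joint would pass 70% of its speed; a pose out of reach is approached as far as the arm can. A call with a gripper value outside its range is refused whole. The fingers move at their own pace and stop on an object; FORCE is the grip in N (left out, the last holds). Time passes only in rows, so rows that repeat a pose let the fingers close. It gives the time, the measured TCP pose, the force and the opening at its end, in the units of the state.
- get_state(): the state, without advancing time (a new reading comes with each control period).
- optics.snapshot(name): name is "scene" or "top" or "wrist"; returns a dict with "image" (480x640x3 uint8, blue, green, red), "fx", "fy", "cx", "cy" (pixels), "R" (3x3) and "t" (3): a world point X has camera coordinates R X + t. Camera axes: x right, y down, z forward; pixel columns grow to the right and rows downward; lengths in m; the calibration is good to about 2 mm. A picture is of the moment at which its call begins. There is no depth.
- robot.hand_in(): hands the job in, once; it reports no verdict.
The state is a dict: "clock": time; "q": joint angles; "qd": joint speeds; "effort": joint torques, N m; "tcp_pos": TCP position; "tool_rot": TCP orientation; "contact_force": force on the tool from outside, world axes, zero at the start; "wrist_torque": the same for the moment, N m; "grip_width": finger opening in m.
Only numpy, scipy, OpenCV 4.12 (cv2) and the standard library are available. Lean on these libraries where they do the work, as an engineer would, in place of code of your own. Each camera call takes 0.05 s, during which the arm holds its last target.

## Working session

There is one attempt and no reset: what is moved stays moved. The work goes in short steps, Python scripts to look and compute and a shell command to move; the robot and the scene stay as the last step left them, time stands still between calls to the robot, and variables do not carry over. Pictures are saved under pics/ and viewed, and the job is handed in when it is done.

```bash
ls; mkdir -p pics
python3 - <<'E'
from workcell import get_state, optics, robot
import cv2
s=get_state(); print(s)
for n in ["scene","top","wrist"]:
    d=optics.snapshot(n); cv2.imwrite(f"pics/{n}0.png",d["image"]); print(n,d["fx"],d["cx"],d["cy"],d["R"],d["t"])
E
```

```text
pics
{'clock': 0.0, 'q': array([-1.24459056,  0.3328889 , -0.06471042,  1.4609256 ,  0.02159615,
        1.34987436, -0.08849581]), 'qd': array([ 6.31699893e-05,  3.45788960e-04,  7.35446156e-04, -6.69798250e-04,
        1.60778504e-03,  1.86943209e-04,  2.09337003e-04]), 'effort': array([-1.19335862e-03, -6.23240805e+01,  2.40275235e-02, -3.89913726e+01,
       -6.13514450e-02,  3.94493539e-02,  1.64404619e-04]), 'tcp_pos': array([0.21349034, 0.58704703, 0.2467508 ]), 'tool_rot': array([3.14153673e+00, 1.39970967e-03, 1.22202438e+00]), 'contact_force': array([-1.08906265,  0.26649539,  0.30260462]), 'wrist_torque': array([ 0.01851742,  0.04264756, -0.00227187]), 'grip_width': 0.08701794590054916}
scene 497.2379211128947 316.66653233504127 238.70280076450638 [[-0.10085147  0.99489795  0.00265352]
 [ 0.71844769  0.07467256 -0.69156122]
 [-0.68823099 -0.06783855 -0.72231297]] [ 0.0395859  -0.28852553  1.99270359]
top 611.9956065656442 312.7242422749345 239.86241099233283 [[-0.00500925 -0.99996361 -0.00690608]
 [-0.9898605   0.00593878 -0.14191874]
 [ 0.14195459  0.00612515 -0.98985422]] [0.02901251 0.56492707 1.59088081]
wrist 378.1865826414011 316.61958961069763 236.8594159717251 [[ 3.41352968e-01  9.39934735e-01 -9.18944883e-04]
 [ 8.99077290e-01 -3.26229476e-01  2.91949235e-01]
 [ 2.74113440e-01 -1.00483940e-01 -9.56433375e-01]] [-0.62475851 -0.03689421  0.39087296]
```

View pics/scene0.png

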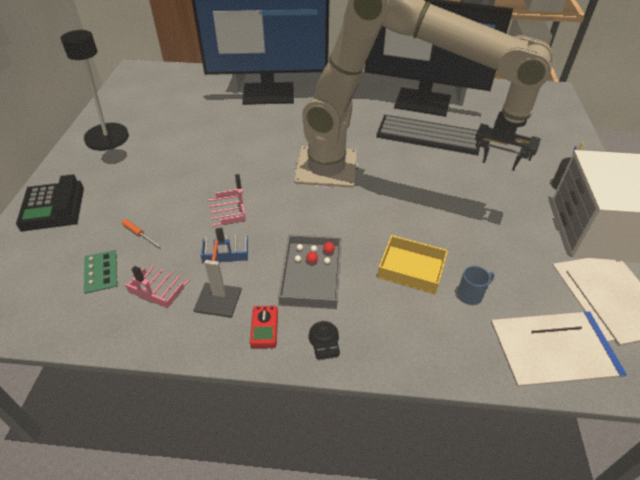

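View pics/top0.png

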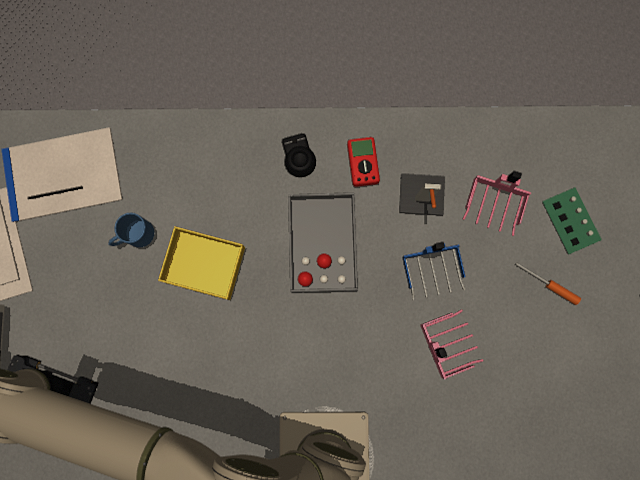

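View pics/wrist0.png

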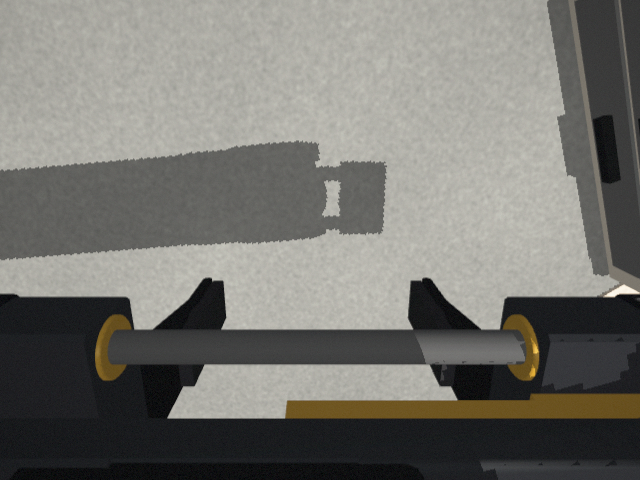

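The scene view shows the blue scoop with a black handle at about (222,245), the peg stand at (217,285), the tray at (311,270) and the yellow dish at (413,265). In the top view the scoop is at (435,265), the tray at (323,243), the dish at (202,263) and the peg at (430,195). The nose points toward the robot. There are two pink look-alikes. The wrist view shows only desk.

```bash
cat > h.py <<'E'
import numpy as np, cv2
from workcell import get_state, optics, robot
from scipy.spatial.transform import Rotation as Ro
def proj(d,X):
    c=d["R"]@np.asarray(X,float)+d["t"]; return np.array([d["fx"]*c[0]/c[2]+d["cx"],d["fy"]*c[1]/c[2]+d["cy"]])
def ray(d,p):
    v=np.array([(p[0]-d["cx"])/d["fx"],(p[1]-d["cy"])/d["fy"],1.]); return -d["R"].T@d["t"], d["R"].T@v
def plane(d,p,z):
    o,v=ray(d,p); return o+v*(z-o[2])/v[2]
def tri(ds,ps):
    A=[];b=[]
    for d,p in zip(ds,ps):
        o,v=ray(d,p); v=v/np.linalg.norm(v); M=np.eye(3)-np.outer(v,v); A.append(M); b.append(M@o)
    return np.linalg.lstsq(np.vstack(A),np.hstack(b),rcond=None)[0]
def crop(d,x0,y0,w,h,name,s):
    im=cv2.resize(d["image"][y0:y0+h,x0:x0+w],None,fx=s,fy=s,interpolation=cv2.INTER_CUBIC); 
    for k in range(0,w,10): cv2.putText(im,str(x0+k),(k*s,8),0,.3,(0,255,255),1); cv2.line(im,(k*s,10),(k*s,14),(0,255,255),1)
    for k in range(0,h,10): cv2.putText(im,str(y0+k),(0,k*s+4),0,.3,(0,255,255),1)
    cv2.imwrite("pics/"+name,im)
def Rs(): 
    s=get_state(); return Ro.from_euler("xyz",s["tool_rot"]).as_matrix(), s["tcp_pos"]
E
python3 - <<'E'
from h import *
t=optics.snapshot("top"); s=optics.snapshot("scene")
crop(t,395,165,80,140,"t_scoop.png",4) if 0 else crop(t,395,165,100,140,"t_scoop.png",4)
crop(t,150,185,210,120,"t_tray.png",3)
crop(s,190,220,70,100,"s_scoop.png",6)
crop(s,270,225,190,90,"s_tray.png",4)
np.save("top.npy",t,allow_pickle=True); np.save("scene.npy",s,allow_pickle=True)
E
```

```text
(no output)
```

View pics/t_scoop.png

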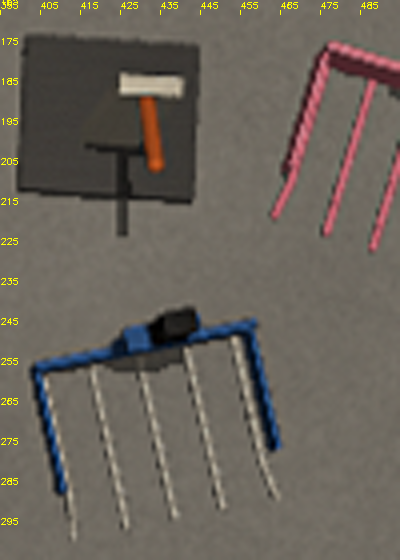

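View pics/t_tray.png

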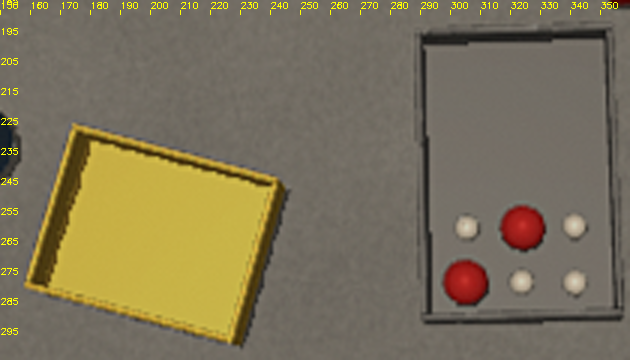

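View pics/s_scoop.png

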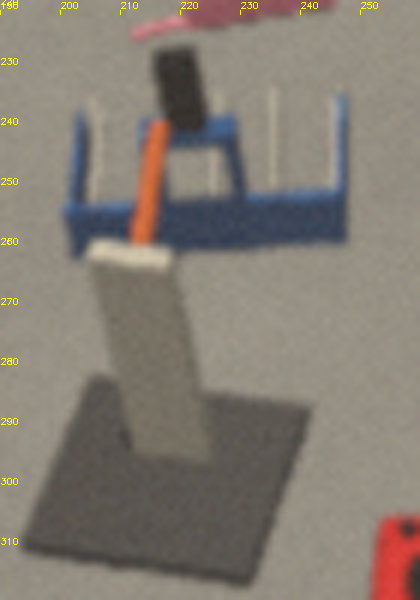

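View pics/s_tray.png

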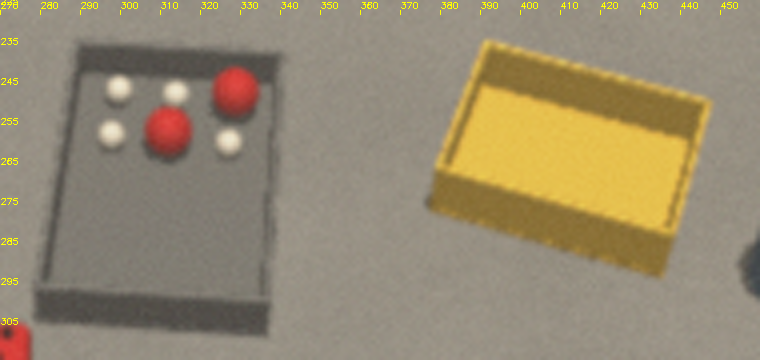

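Run:
```python
from h import *
np.set_printoptions(precision=4,suppress=True)
t=np.load("top.npy",allow_pickle=True).item(); s=np.load("scene.npy",allow_pickle=True).item()
c=lambda u,v,x0,y0,k:(x0+(u+.5)/k-.5,y0+(v+.5)/k-.5)
T=lambda u,v:c(u,v,395,165,4); T2=lambda u,v:c(u,v,150,185,3); S=lambda u,v:c(u,v,190,220,6); S2=lambda u,v:c(u,v,270,225,4)
a=plane(t,T(34,366),.04); b=plane(t,T(256,322),.04); print("backwall",a,b,"yaw",np.degrees(np.arctan2((a-b)[1],(a-b)[0]))-90, np.linalg.norm(a-b),(a+b)/2)
tips=[plane(t,T(*p),.003) for p in [(74,540),(126,527),(175,517),(222,508),(277,498)]]; print("tips",np.array(tips)); 
d=tips[0]-tips[4]; print(np.degrees(np.arctan2(d[1],d[0]))-90,np.linalg.norm(d))
print("blocktop plane",plane(t,T(181,323),.15),"tri",tri([t,s],[T(181,323),S(174,50)]))
print("peg tip",plane(t,T(155,166),.19),tri([t,s],[T(155,166),S(158,124)]))
for p in [(119,72),(184,78),(182,97),(119,93)]: print("post",plane(t,T(*p),.165))
print("post top centre tri", tri([t,s],[T(151,85),S(130,255)]))
for p in [(24,34),(199,46),(191,203),(17,190)]: print("foot",plane(t,T(*p),.012))
print("scene foot"); 
for p in [(95,378),(312,405),(250,585),(22,550)]: print(plane(s,S(*p),.012))
for n,z,p,q in [("B1",.026,(466,282),(235,91)),("B2",.026,(522,228),(167,130)),("s",.017,(467,227),(228,142)),("s",.017,(575,226),(111,133)),("s",.017,(521,281),(176,93)),("s",.017,(575,282),(119,88))]:
  print(n,plane(t,T2(*p),z),tri([t,s],[T2(*p),S2(*q)]))
print("tray rim outer",[plane(t,T2(*p),.045) for p in [(420,32),(610,28),(625,318),(423,322)]])
print("dish rim outer",[plane(t,T2(*p),.055) for p in [(74,125),(284,180),(240,345),(26,286)]])
print("dish scene",[plane(s,S2(*p),.055) for p in [(487,40),(712,100),(668,235),(437,165)]])
print("tray scene",[plane(s,S2(*p),.045) for p in [(79,43),(280,52),(268,302),(35,290)]])
```

```text
backwall [ 0.5201 -0.2137  0.04  ] [ 0.5487 -0.3619  0.04  ] yaw 10.914342400669995 0.1508865542290245 [ 0.5344 -0.2878  0.04  ]
tips [[ 0.4066 -0.2428  0.003 ]
 [ 0.4151 -0.2779  0.003 ]
 [ 0.4217 -0.311   0.003 ]
 [ 0.4275 -0.3428  0.003 ]
 [ 0.4341 -0.38    0.003 ]]
11.301245583253149 0.13995151490590396
blocktop plane [ 0.5337 -0.2898  0.15  ] tri [ 0.5333 -0.2897  0.1536]
peg tip [ 0.6248 -0.2692  0.19  ] [ 0.624  -0.2693  0.1953]
post [ 0.6895 -0.2536  0.165 ]
post [ 0.6854 -0.2939  0.165 ]
post [ 0.6734 -0.2922  0.165 ]
post [ 0.6762 -0.2532  0.165 ]
post top centre tri [ 0.6814 -0.274   0.1642]
foot [ 0.7533 -0.2168  0.012 ]
foot [ 0.744  -0.3368  0.012 ]
foot [ 0.6344 -0.3274  0.012 ]
foot [ 0.6442 -0.2093  0.012 ]
scene foot
[ 0.6395 -0.3272  0.012 ]
[ 0.6455 -0.2103  0.012 ]
[ 0.7596 -0.2177  0.012 ]
[ 0.7506 -0.3355  0.012 ]
B1 [0.4628 0.0471 0.026 ] [0.4628 0.0466 0.0269]
B2 [ 0.5107 -0.003   0.026 ] [ 0.5108 -0.0042  0.0261]
s [0.5129 0.0462 0.017 ] [0.5127 0.0455 0.0192]
s [ 0.5132 -0.0507  0.017 ] [ 0.513  -0.051   0.0194]
s [ 0.4641 -0.0019  0.017 ] [ 0.4639 -0.0024  0.0202]
s [ 0.463  -0.0501  0.017 ] [ 0.4628 -0.0505  0.0198]
tray rim outer [array([0.6856, 0.0872, 0.045 ]), array([ 0.6882, -0.0829,  0.045 ]), array([ 0.429 , -0.0923,  0.045 ]), array([0.4264, 0.0845, 0.045 ])]
dish rim outer [array([0.6015, 0.3929, 0.055 ]), array([0.5513, 0.2065, 0.055 ]), array([0.4068, 0.2432, 0.055 ]), array([0.4591, 0.4311, 0.055 ])]
dish scene [array([0.4095, 0.2514, 0.055 ]), array([0.4588, 0.4322, 0.055 ]), array([0.6032, 0.3877, 0.055 ]), array([0.5511, 0.212 , 0.055 ])]
tray scene [array([ 0.4385, -0.0873,  0.045 ]), array([0.4315, 0.0808, 0.045 ]), array([0.6899, 0.0897, 0.045 ]), array([ 0.6968, -0.0843,  0.045 ])]
```

```bash
cat >> h.py <<'E'
P=np.array([[0,1,0],[1,0,0],[0,0,-1.]])
def target(G,yaw,pit,off=(0,0,0.006)):
    "tool pose with grip point G, scoop yaw and nose-up pitch deg; off = grip point in the tool frame"
    R=Ro.from_euler("ZY",[yaw,pit],degrees=True).as_matrix()@P
    return R, np.asarray(G,float)-R@np.asarray(off)
def row(G,yaw,pit,off=(0,0,0.006),base=None):
    R0,p0=base if base else Rs(); R,p=target(G,yaw,pit,off)
    return np.round(np.r_[R0.T@(p-p0)*100, np.degrees(Ro.from_matrix(R0.T@R).as_rotvec())],2)
E
python3 - <<'E'
from h import *
print(row((.534,-.289,.24),11,0)); print(row((.52,.15,.26),11,0))
E
```

```text
[-7.140e+01  6.006e+01  1.600e-01 -1.000e-02  3.000e-02 -3.098e+01]
[-3.062e+01  4.374e+01 -1.860e+00 -1.000e-02  3.000e-02 -3.098e+01]
```

```bash
python3 -m jog '[[[8.7,-5,5,-1,0,0,-6],[8.7,-10,11,-2,0,0,-10],[8.7,-14,17,-2,0,0,-16],[8.7,-18,23,-2,0,0,-22],[8.7,-22,29,-2,0,0,-28],[8.7,-26,35,-2,0,0,-31],[8.7,-30,40,-2,0,0,-31],[8.7,-36,43,-2,0,0,-31],[8.7,-42,46,-2,0,0,-31],[8.7,-48,49,-2,0,0,-31],[8.7,-54,52,-2,0,0,-31],[8.7,-60,55,-2,0,0,-31]]]' 40
python3 - <<'E'
from h import *
print(get_state()["q"]); print(row((.534,-.289,.24),11,0));
E
```

```text
clock: 1.75
tcp_pos: [0.5146, -0.0844, 0.2677]
tool_rot: [3.141, -0.0, 1.763]
contact_force: [0.6, -0.2, -0.6]
grip_width: 0.0867
[-0.40739168  0.08355332  0.51615004  1.7280575  -0.04275135  1.34040093
  1.88036081]
[-2.045e+01 -2.010e+00  2.170e+00  4.000e-02 -1.000e-02  3.000e-02]
```

```bash
python3 -m jog '[[[8.7,-6,0,0,0,0,0],[8.7,-10,-1,0,0,0,0],[8.7,-10,-1,0,0,0,0],[8.7,-10,-1,0,0,0,0]]]'
python3 - <<'E'
from h import *
print(row((.534,-.289,.24),11,0))
w=optics.snapshot("wrist"); cv2.imwrite("pics/w1.png",w["image"]); np.save("w1.npy",w,allow_pickle=True)
E
```

```text
clock: 2.25
tcp_pos: [0.524, -0.1816, 0.2673]
tool_rot: [-3.142, -0.001, 1.764]
contact_force: [-0.0, 0.1, -0.3]
grip_width: 0.0872
[-10.73  -1.08   2.13  -0.    -0.04   0.05]
```

View pics/w1.png

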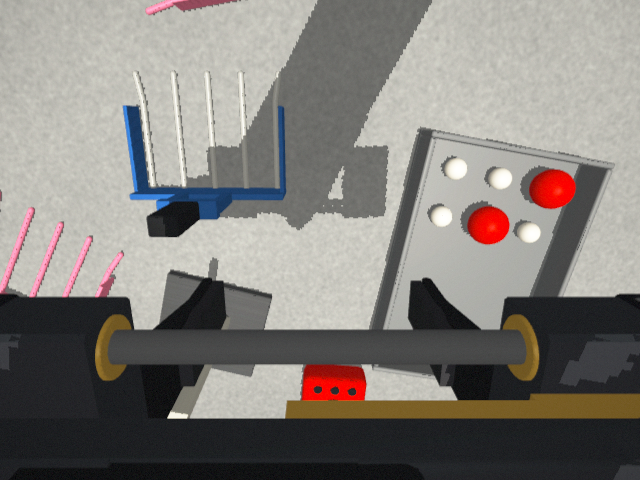

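Run:
```python
from h import *
w=np.load("w1.npy",allow_pickle=True).item()
G=np.array([.534,-.289,.126]);R=Ro.from_euler("Z",11,degrees=True).as_matrix()
im=w["image"].copy()
def dot(p,c): 
    q=proj(w,p); cv2.circle(im,tuple(int(round(v*16)) for v in q),24,c,-1,cv2.LINE_AA,4)
for a in(-8,8):
  for b in (-11,11):
    dot(G+R@[a/1e3,b/1e3,.024],(0,255,255)); dot(G+R@[a/1e3,b/1e3,-.028],(0,255,0))
for k in range(-2,3): dot(G+R@[-.118,.033*k,-.122],(255,0,255))
for k in(-75,75): dot(G+R@[0,k/1e3,-.084],(0,255,255))
cv2.imwrite("pics/w1b.png",cv2.resize(im[50:260,100:320],None,fx=3,fy=3,interpolation=cv2.INTER_CUBIC))
```

```text
(no output)
```

View pics/w1b.png

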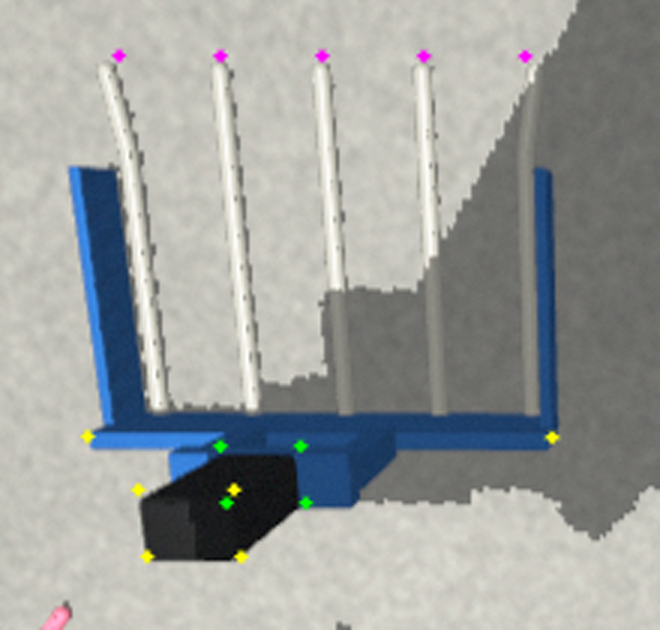

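Block, back wall and tine tips agree with my estimate (grip (0.534,-0.289,0.126), yaw 11°) to about 1–2 mm. I'll descend and grasp.

```bash
python3 -m jog '[[[8.7,-5,-0.5,1,0,0,0],[8.7,-10.7,-1.1,2,0,0,0],[8.7,-10.7,-1.1,6,0,0,0],[8.7,-10.7,-1.1,10,0,0,0],[8.7,-10.7,-1.1,13.5,0,0,0],[8.7,-10.7,-1.1,13.5,0,0,0],[8.7,-10.7,-1.1,13.5,0,0,0]]]' 50
python3 - <<'E'
from h import *
print(row((.534,-.289,.126),11,0))
w=optics.snapshot("wrist"); cv2.imwrite("pics/w2.png",w["image"])
E
```

```text
clock: 3.18
tcp_pos: [0.5345, -0.2893, 0.134]
tool_rot: [3.14, 0.001, 1.764]
contact_force: [0.2, -0.2, 0.5]
grip_width: 0.0871
[ 0.03 -0.05  0.2   0.09  0.03  0.08]
```

View pics/w2.png

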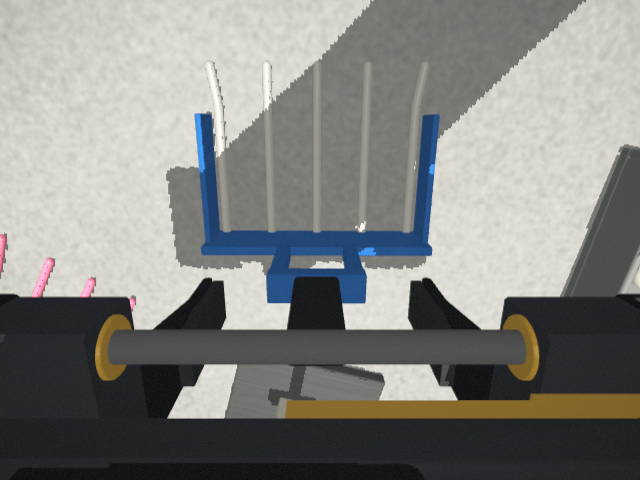

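The black block sits centred between the fingers (u≈317), with the basket ahead of it. I'll close and lift.

```bash
python3 -m jog '[[[6,0,0,0.1,0,0,0],[4,0,0,0.1,0,0,0],[2,0,0,0.1,0,0,0],[1,0,0,0.1,0,0,0],[1,0,0,0.1,0,0,0],[1,0,0,0.1,0,0,0],[1,0,0,-1,0,0,0],[1,0,0,-3,0,0,0],[1,0,0,-6,0,0,0],[1,0,0,-9,0,0,0],[1,0,0,-9,0,0,0]]]' 58
python3 - <<'E'
from h import *
print(get_state()["wrist_torque"])
w=optics.snapshot("wrist"); cv2.imwrite("pics/w3.png",w["image"]); np.save("w3.npy",w,allow_pickle=True)
G=Rs()[1]+Rs()[0]@[0,0,.008];R=Rs()[0]@P.T
im=w["image"].copy()
def dot(p,c): 
    q=proj(w,p); cv2.circle(im,tuple(int(round(v*16)) for v in q),24,c,-1,cv2.LINE_AA,4)
for k in range(-2,3): dot(G+R@[-.118,.033*k,-.122],(255,0,255))
for k in(-75,75): dot(G+R@[0,k/1e3,-.084],(0,255,255))
cv2.imwrite("pics/w3b.png",cv2.resize(im[40:340,150:490],None,fx=2,fy=2))
E
```

```text
clock: 4.6
tcp_pos: [0.5346, -0.2905, 0.2261]
tool_rot: [3.137, 0.002, 1.763]
contact_force: [-0.5, -0.6, -1.5]
grip_width: 0.0214
[ 0.03880584  0.01197167 -0.02271047]
```

View pics/w3b.png

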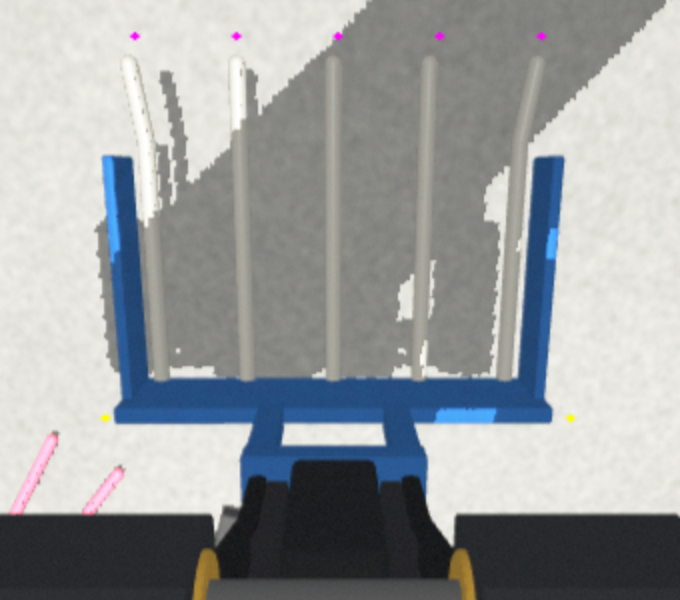

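Run:
```python
from h import *
np.set_printoptions(precision=4,suppress=True)
w=np.load("w3.npy",allow_pickle=True).item(); R0,p0=Rs()
cw=-w["R"].T@w["t"]; print("cam in tool",R0.T@(cw-p0))
K=np.array([[w["fx"],0,w["cx"]],[0,w["fy"],w["cy"]],[0,0,1]])
obj=np.array([[.003,-.075,-.086],[.003,.075,-.086],[-.003,-.075,-.086],[-.003,.075,-.086],[-.118,0,-.121],[-.118,-.033,-.121],[-.118,.033,-.121],[-.085,-.075,-.097],[-.085,.075,-.097]])
img=np.array([(115,422),(552,422),(118,403),(548,403),(333,57),(237,57),(429,57),(104,157),(563,157)])/2.+[150,40]
ok,rv,tv=cv2.solvePnP(obj,img,K,None); Rc=cv2.Rodrigues(rv)[0]
pr=cv2.projectPoints(obj,rv,tv,K,None)[0][:,0]; print((pr-img).round(1))
Rw=w["R"].T@Rc; Gw=w["R"].T@(tv[:,0]-w["t"])
print("grip in tool",R0.T@(Gw-p0)); print("scoop rot in tool",Ro.from_matrix((R0.T@Rw)@P.T).as_rotvec(degrees=True), "world ZYX",Ro.from_matrix(Rw).as_euler("ZYX",degrees=True),Gw)
```

```text
cam in tool [-0.0008 -0.079  -0.139 ]
[[ 1.2 -0.4]
 [-1.4 -0.4]
 [-1.   0.9]
 [ 1.3  0.9]
 [ 0.1 -0. ]
 [ 0.3 -0. ]
 [-0.2 -0.1]
 [ 0.2 -0.4]
 [-0.5 -0.5]]
grip in tool [-0.0011  0.0039  0.0234]
scoop rot in tool [-0.3276 -0.0827 -0.0259] world ZYX [11.0399 -0.4641 -0.1433] [ 0.5381 -0.2903  0.2008]
```

```bash
cat >> h.py <<'E'
def pnp(w,img):
    obj=np.array([[.003,-.075,-.086],[.003,.075,-.086],[-.118,0,-.121],[-.118,-.033,-.121],[-.118,.033,-.121],[-.085,-.075,-.097],[-.085,.075,-.097]])
    R0,p0=Rs();K=np.array([[w["fx"],0,w["cx"]],[0,w["fy"],w["cy"]],[0,0,1]])
    ok,rv,tv=cv2.solvePnP(obj,np.array(img,float),K,None); Rc=cv2.Rodrigues(rv)[0]
    pr=cv2.projectPoints(obj,rv,tv,K,None)[0][:,0]; print("res",abs(pr-img).max().round(1))
    Rw=w["R"].T@Rc; Gw=w["R"].T@(tv[:,0]-w["t"])
    print("grip in tool",(R0.T@(Gw-p0)).round(4),"world",Gw.round(4)); print("rel",Ro.from_matrix((R0.T@Rw)@P.T).as_rotvec(degrees=True).round(2),"world ZYX",Ro.from_matrix(Rw).as_euler("ZYX",degrees=True).round(2))
def overlay(d,off,x0,y0,ww,hh,name,s,rel=0):
    "draw the scoop model as held, off=grip in the tool frame, rel=nose-up pitch relative to the tool"
    R0,p0=Rs(); G=p0+R0@np.asarray(off); R=R0@P.T@Ro.from_euler("Y",rel,degrees=True).as_matrix()
    im=cv2.resize(d["image"][y0:y0+hh,x0:x0+ww],None,fx=s,fy=s,interpolation=cv2.INTER_CUBIC)
    def L(a,b,c):
        q=[tuple(int(v) for v in (proj(d,G+R@(np.array(k)/1e3))-[x0,y0])*s) for k in(a,b)]; cv2.line(im,q[0],q[1],c,1,cv2.LINE_AA)
    for k in range(-2,3): L((0,33*k,-121),(-118,33*k,-121),(255,0,255))
    L((3,-75,-86),(3,75,-86),(0,255,255)); L((3,-75,-126),(3,75,-126),(0,255,255))
    for k in(-75,75): L((0,k,-97),(-88,k,-97),(0,255,255))
    for k in(-11,11): L((-8,k,24),(8,k,24),(0,255,0)); L((-8,k,-28),(8,k,-28),(0,255,0))
    for k in(-8,8): L((k,-11,24),(k,11,24),(0,255,0)); L((k,-25,-28),(k,25,-28),(0,255,0)); L((k,-17,-38),(k,17,-38),(0,255,0))
    cv2.imwrite("pics/"+name,im)
E
python3 -m jog '[[[1,0,0,-3,0,0,0],[1,0,0,-4,0,0,0],[1,0,0,-4,0,0,0],[1,0,0,-4,0,0,0]]]' 60
python3 - <<'E'
from h import *
s=optics.snapshot("scene"); overlay(s,(-.001,.003,.0225),180,180,90,100,"s4.png",6)
w=optics.snapshot("wrist"); overlay(w,(-.001,.003,.0225),150,40,340,300,"w4.png",2)
E
```

```text
clock: 5.15
tcp_pos: [0.5331, -0.2894, 0.2612]
tool_rot: [-3.14, -0.001, 1.763]
contact_force: [0.1, 0.4, -1.2]
grip_width: 0.0215
```

View pics/s4.png

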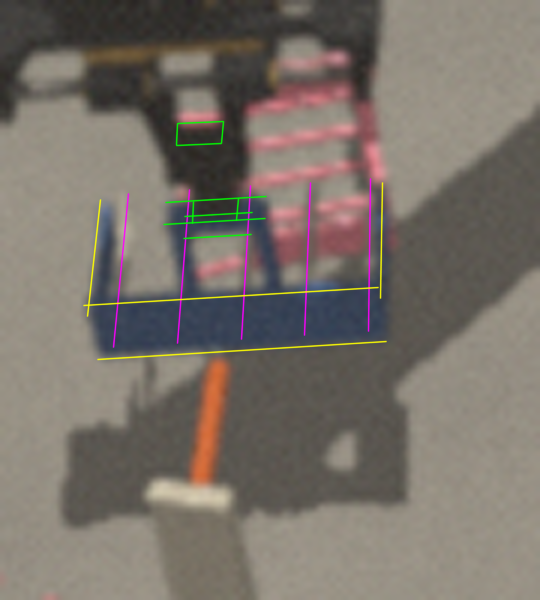

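View pics/w4.png

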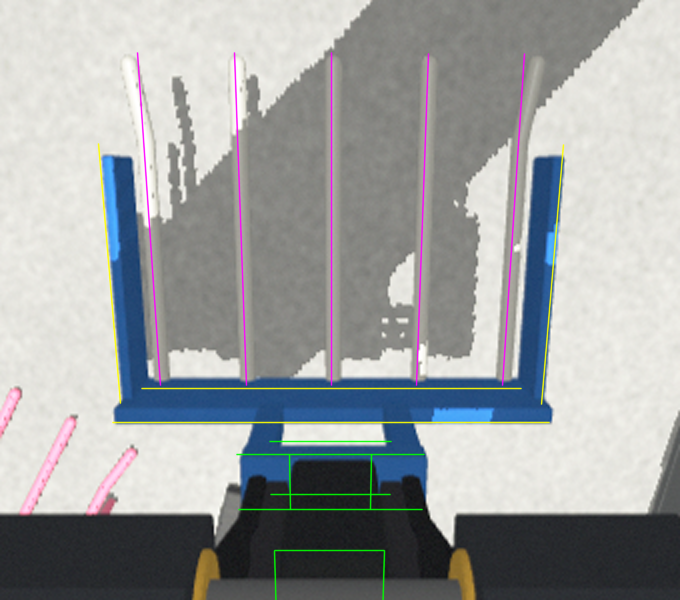

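The overlay matches in both views. The grip point is about 22 mm ahead of the TCP, so the scoop slid down about 15 mm in the pads, but it's now steady and level. Next I'll move over the tray's +x half.

Run:
```python
from h import *
o=(-.001,.003,.0225)
print(row((.525,-.06,.235),1.4,0,o)); print(row((.664,0.003,.21),1.4,0,o)); print(get_state()["q"])
```

```text
[22.83  3.3   0.41 -0.08 -0.04  9.62]
[26.35 18.15  2.89 -0.08 -0.04  9.62]
[-0.10327606  0.32363826  0.66640749  1.52227435 -0.20183945  1.36722127
  2.34216795]
```

```bash
python3 -m jog '[[[1,3,0.4,0,0,0,1],[1,7,1,0,0,0,3],[1,11,2,0,0,0,5],[1,15,3,0,0,0,7],[1,19,4,0.5,0,0,9],[1,22,7,1,0,0,9.6],[1,24,10,2,0,0,9.6],[1,25.5,13,2.5,0,0,9.6],[1,26.3,16,2.8,0,0,9.6],[1,26.3,18.1,2.8,0,0,9.6],[1,26.3,18.1,2.8,0,0,9.6],[1,26.3,18.1,2.8,0,0,9.6]]]'
python3 - <<'E'
from h import *
o=(-.001,.003,.0225)
print(row((.664,0.003,.21),1.4,0,o)); print(get_state()["q"])
t=optics.snapshot("top"); overlay(t,o,280,180,90,120,"t5.png",6)
w=optics.snapshot("wrist"); overlay(w,o,0,0,640,480,"w5.png",1)
np.save("t5.npy",t,allow_pickle=True);np.save("w5.npy",w,allow_pickle=True)
E
```

```text
clock: 6.75
tcp_pos: [0.6603, 0.0025, 0.2341]
tool_rot: [-3.141, 0.0, 1.595]
contact_force: [-0.2, -0.7, -1.0]
grip_width: 0.021
[ 0.14  0.07  0.16 -0.06  0.02 -0.03]
[-0.44779399  0.44830454  0.52308928  1.40075948 -0.22332398  1.35245303
  1.67562122]
```

View pics/t5.png

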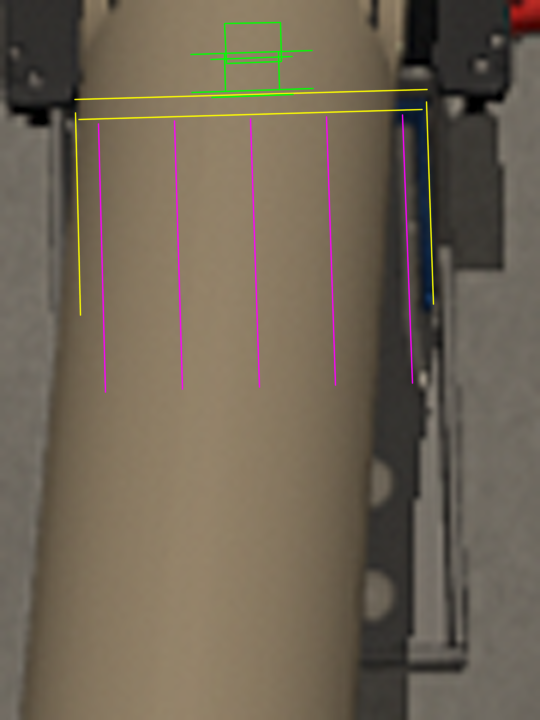

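View pics/w5.png

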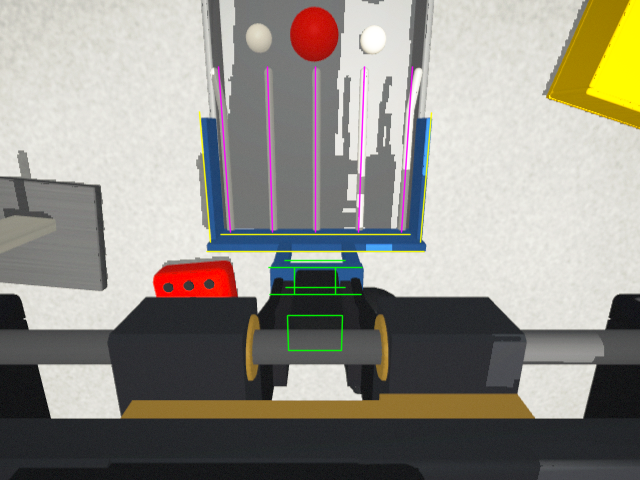

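```bash
cat >> h.py <<'E'
def box(d,im,x0,y0,s,c,yaw,hx,hy,z,col):
    R=Ro.from_euler("Z",yaw,degrees=True).as_matrix()
    q=[((proj(d,np.r_[c,0]+R@[a,b,z])-[x0,y0]+.5)*s-.5) for a,b in((-hx,-hy),(hx,-hy),(hx,hy),(-hx,hy))]
    cv2.polylines(im,[np.round(np.array(q)*16).astype(int)],True,col,1,cv2.LINE_AA,4)
def trayimg(d,x0,y0,ww,hh,s,name,c,yaw,hx=.125,hy=.083,t=.006,zr=.045,zf=.006):
    im=cv2.resize(d["image"][y0:y0+hh,x0:x0+ww],None,fx=s,fy=s,interpolation=cv2.INTER_CUBIC)
    box(d,im,x0,y0,s,c,yaw,hx,hy,zr,(0,255,0)); box(d,im,x0,y0,s,c,yaw,hx+t,hy+t,zr,(0,255,255)); box(d,im,x0,y0,s,c,yaw,hx,hy,zf,(255,0,255))
    cv2.imwrite("pics/"+name,im)
E
python3 - <<'E'
from h import *
t=np.load("top.npy",allow_pickle=True).item();w=np.load("w5.npy",allow_pickle=True).item()
trayimg(t,280,185,85,115,5,"t6.png",(.5575,-.002),1.4)
trayimg(w,180,0,280,280,3,"w6.png",(.5575,-.002),1.4)
trayimg(t,150,215,105,95,6,"d6.png",(.504,.319),-15,.07,.09,.005,.055,.005)
E
```

```text
(no output)
```

View pics/t6.png

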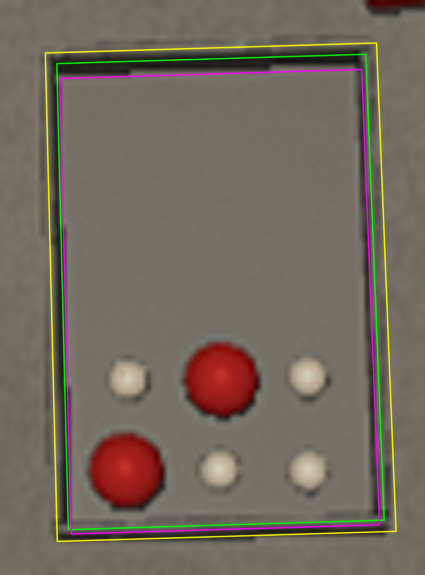

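View pics/w6.png

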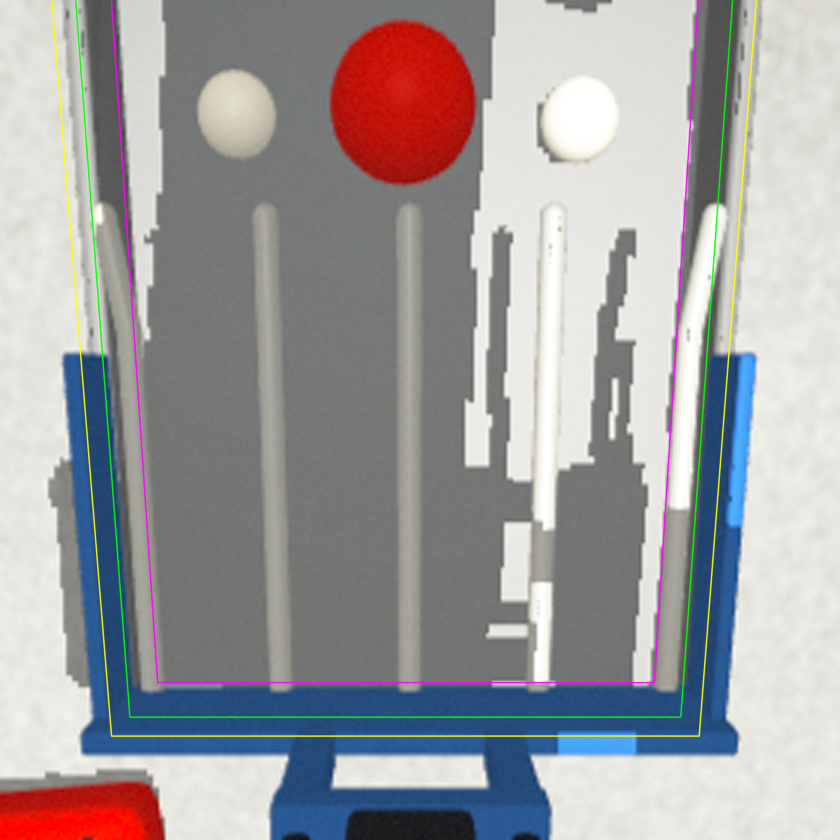

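View pics/d6.png

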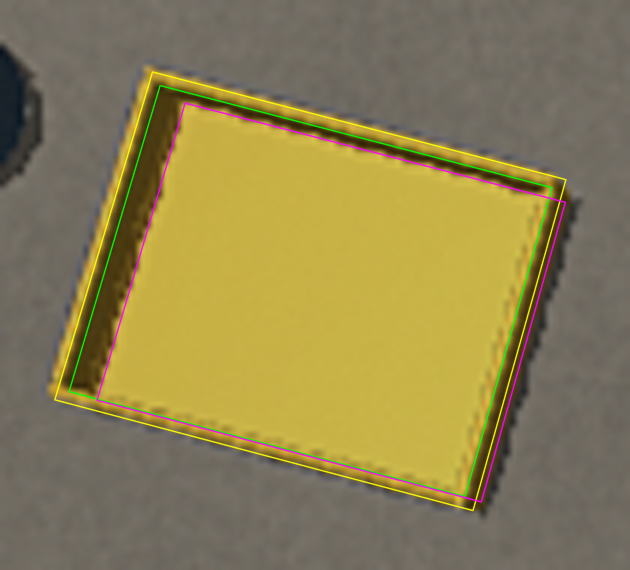

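Run:
```python
from h import *
o=(-.001,.003,.0225)
print(row((.662,0.005,.137),1.4,0,o))
```

```text
[ 0.34 -0.13  7.51 -0.01 -0.01 -0.02]
```

```bash
python3 -m jog '[[[1,0.35,-0.1,0,0,0,0],[1,0.35,-0.1,1.5,0,0,0],[1,0.35,-0.1,3.5,0,0,0],[1,0.35,-0.1,5.5,0,0,0],[1,0.35,-0.1,7,0,0,0],[1,0.35,-0.1,7.5,0,0,0],[1,0.35,-0.1,7.5,0,0,0]]]'
python3 - <<'E'
from h import *
o=(-.001,.003,.0225)
print(row((.662,0.005,.137),1.4,0,o))
s=optics.snapshot("scene"); overlay(s,o,270,220,80,100,"s7.png",7)
w=optics.snapshot("wrist"); overlay(w,o,180,0,280,280,"w7.png",3)
E
```

```text
clock: 7.72
tcp_pos: [0.6599, 0.0065, 0.1594]
tool_rot: [-3.141, 0.0, 1.595]
contact_force: [-0.3, -0.1, -1.5]
grip_width: 0.0215
[-0.05 -0.09 -0.01 -0.01  0.    0.01]
```

View pics/s7.png

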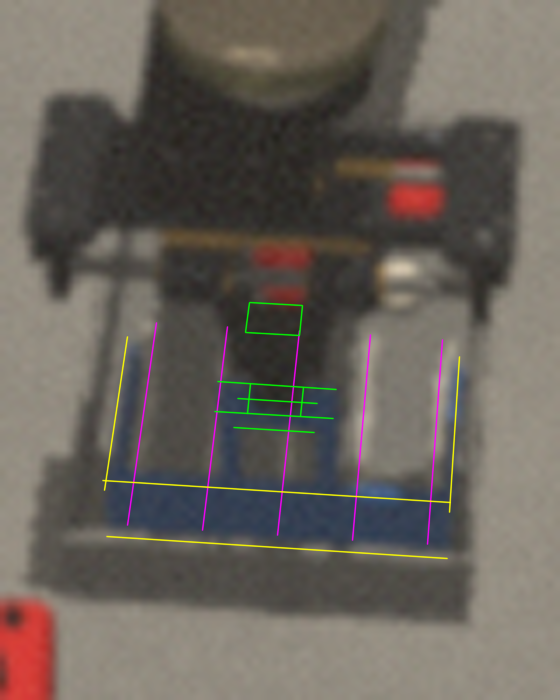

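View pics/w7.png

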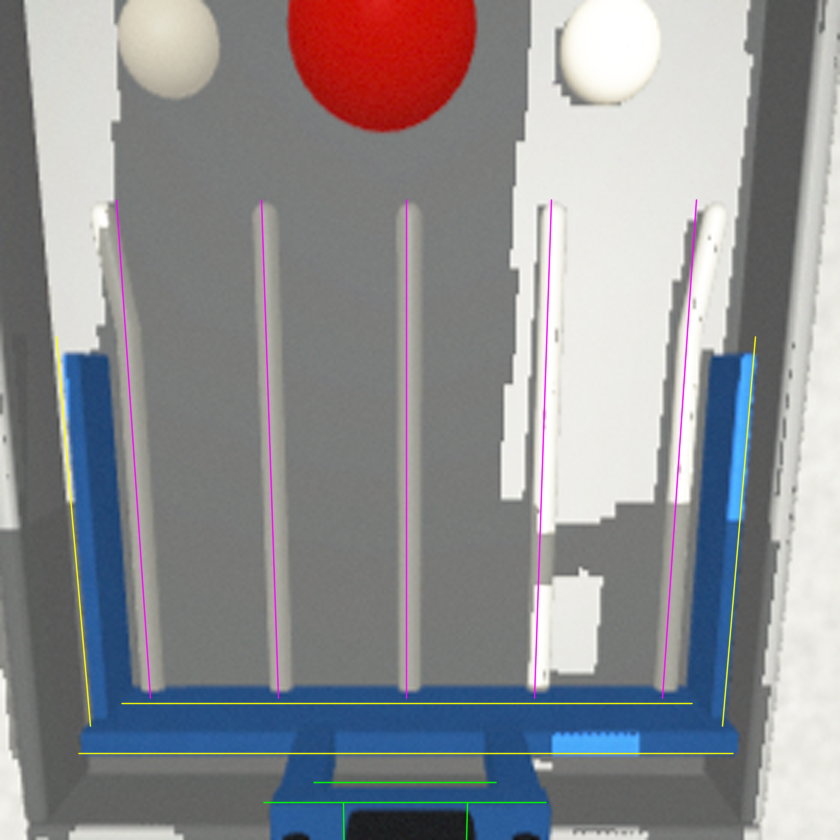

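The scoop is down inside the tray, with clearance both sides. The red ball (u≈382) lies left of the middle tine (u≈408), so it should go into a gap. I'll lower gently to the floor.

```bash
python3 -m jog '[[[1,0,0,0.2,0,0,0],[1,0,0,0.3,0,0,0],[1,0,0,0.3,0,0,0]]]'; python3 -m jog '[[[1,0,0,0.1,0,0,0],[1,0,0,0.1,0,0,0]]]';python3 -m jog '[[[1,0,0,0.1,0,0,0],[1,0,0,0.1,0,0,0]]]'
```

```text
clock: 8.2
tcp_pos: [0.6598, 0.0066, 0.1565]
tool_rot: [3.142, -0.0, 1.596]
contact_force: [0.7, -0.3, -1.3]
grip_width: 0.0214
clock: 8.45
tcp_pos: [0.6598, 0.0065, 0.1554]
tool_rot: [-3.142, -0.0, 1.595]
contact_force: [0.3, -0.3, -2.2]
grip_width: 0.0217
clock: 8.7
tcp_pos: [0.6598, 0.0065, 0.1544]
tool_rot: [-3.141, -0.0, 1.596]
contact_force: [-0.5, -0.2, -0.9]
grip_width: 0.0216
```

```bash
python3 -m jog '[[[1,0,0,0.1,0,0,0],[1,0,0,0.1,0,0,0]]]';python3 -m jog '[[[1,0,0,0.1,0,0,0],[1,0,0,0.1,0,0,0]]]'; python3 -m jog '[[[1,0,0,0.1,0,0,0],[1,0,0,0.1,0,0,0]]]'
```

```text
clock: 8.95
tcp_pos: [0.6599, 0.0066, 0.1536]
tool_rot: [3.141, -0.0, 1.596]
contact_force: [0.3, -0.2, -1.2]
grip_width: 0.0216
clock: 9.2
tcp_pos: [0.6602, 0.0063, 0.1533]
tool_rot: [3.141, -0.0, 1.595]
contact_force: [0.6, -0.9, 5.5]
grip_width: 0.0214
clock: 9.45
tcp_pos: [0.6605, 0.0063, 0.1532]
tool_rot: [3.139, -0.0, 1.595]
contact_force: [-2.0, -0.7, 10.6]
grip_width: 0.0214
```

```bash
python3 -m jog '[[[1,0,-0.3,-0.14,0,0,0],[1,0,-0.8,-0.14,0,0,0],[1,0,-1.4,-0.14,0,0,0],[1,0,-2,-0.14,0,0,0],[1,0,-2.6,-0.14,0,0,0],[1,0,-3.2,-0.14,0,0,0],[1,0,-3.8,-0.14,0,0,0],[1,0,-4.4,-0.14,0,0,0],[1,0,-5,-0.14,0,0,0]]]'
python3 - <<'E'
from h import *
w=optics.snapshot("wrist"); cv2.imwrite("pics/w8.png",w["image"])
E
```

```text
clock: 10.58
tcp_pos: [0.6098, 0.0054, 0.1533]
tool_rot: [3.141, -0.0, 1.596]
contact_force: [4.5, 0.5, 5.0]
grip_width: 0.0215
```

View pics/w8.png

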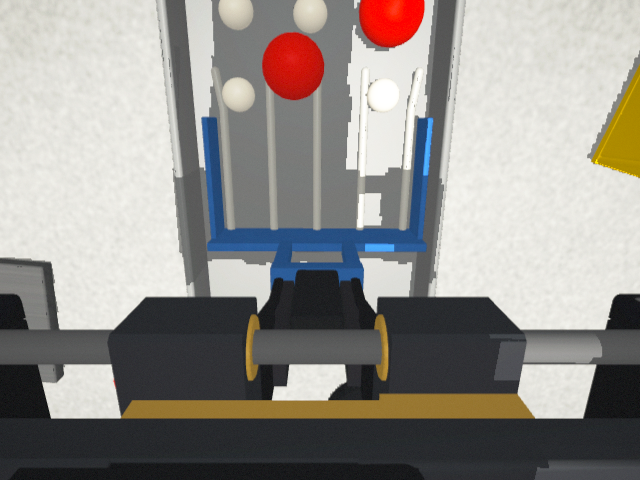

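Red ball 2 (293,65) sits on the tines in a gap, and two whites lie between the tines. Red ball 1 (391,12) is lined up with a gap. I'll continue.

```bash
python3 -m jog '[[[1,0,-0.4,0,0,0,0],[1,0,-1,0,0,0,0],[1,0,-1.6,0,0,0,0],[1,0,-2.2,0,0,0,0],[1,0,-2.8,0,0,0,0],[1,0,-3.4,0,0,0,0],[1,0,-4,0,0,0,0],[1,0,-4.5,0,0,0,0],[1,0,-4.8,0,0,0,0],[1,0,-4.8,0,0,0,0]]]'
python3 - <<'E'
from h import *
w=optics.snapshot("wrist"); cv2.imwrite("pics/w9.png",w["image"])
E
```

```text
clock: 11.88
tcp_pos: [0.5616, 0.0041, 0.1532]
tool_rot: [3.141, -0.0, 1.596]
contact_force: [1.4, -0.3, 5.9]
grip_width: 0.021
```

View pics/w9.png

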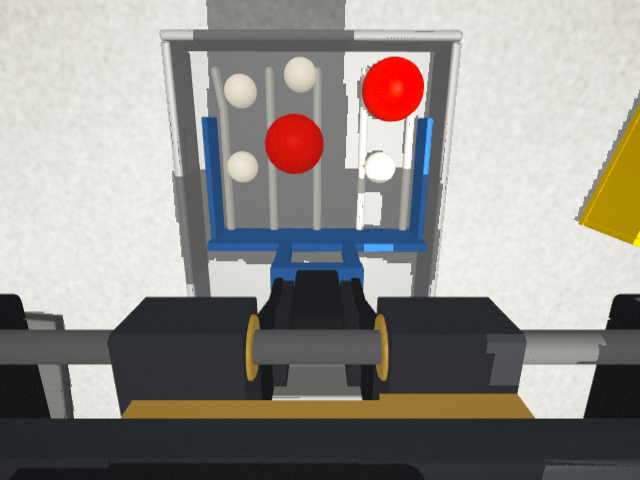

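Run:
```python
from h import *
o=(-.001,.003,.0225)
R0,p0=Rs(); base=(R0,p0); G0=p0+R0@o+np.array([-.007,0,0]); psi=1.4
Rz=Ro.from_euler("Z",psi,degrees=True).as_matrix()
piv=G0+Rz@[.003,0,-.126]
for th,dz in [(0,0),(3,.003),(6,.004),(9,.005),(12,.006),(16,.007),(20,.008),(20,.03),(20,.06),(20,.09)]:
    R=Ro.from_euler("ZY",[psi,th],degrees=True).as_matrix()
    G=piv+[0,0,dz]-R@[.003,0,-.126]; print(th,row(G,psi,th,o,base), G.round(3))
print(get_state()["q"])
```

```text
0 [ 0.02 -0.7  -0.    0.01 -0.02  0.02] [0.558 0.003 0.131]
3 [ 0.02  0.08 -0.31  3.01 -0.02  0.02] [0.564 0.003 0.134]
6 [ 0.02  0.86 -0.38  6.01 -0.02  0.02] [0.571 0.004 0.134]
9 [ 0.02  1.63 -0.41  9.01 -0.02  0.02] [0.577 0.004 0.135]
12 [ 0.02  2.4  -0.4  12.01 -0.02  0.02] [0.584 0.004 0.135]
16 [ 0.02  3.42 -0.29 16.01 -0.02  0.02] [0.592 0.004 0.134]
20 [ 2.000e-02  4.420e+00 -1.100e-01  2.001e+01 -2.000e-02  2.000e-02] [0.601 0.004 0.132]
20 [ 2.000e-02  4.420e+00 -2.310e+00  2.001e+01 -2.000e-02  2.000e-02] [0.601 0.004 0.154]
20 [ 2.000e-02  4.420e+00 -5.310e+00  2.001e+01 -2.000e-02  2.000e-02] [0.601 0.004 0.184]
20 [ 2.000e-02  4.420e+00 -8.310e+00  2.001e+01 -2.000e-02  2.000e-02] [0.601 0.004 0.214]
[-0.53136657  0.28416597  0.52036093  1.77473998 -0.15565856  1.12323394
  1.63490099]
```

```bash
python3 -m jog '[[[1,0,-0.4,0,0,0,0],[1,0,-0.7,0,0,0,0],[1,0,-0.7,0,0,0,0],[1,0,-0.4,-0.15,1,0,0],[1,0,-0.2,-0.25,2,0,0],[1,0,0.1,-0.35,3,0,0],[1,0,0.35,-0.4,4,0,0],[1,0,0.6,-0.4,5,0,0],[1,0,0.86,-0.4,6,0,0],[1,0,1.25,-0.4,7.5,0,0],[1,0,1.63,-0.41,9,0,0],[1,0,1.63,-0.41,9,0,0]]]'
python3 - <<'E'
from h import *
w=optics.snapshot("wrist"); cv2.imwrite("pics/w10.png",w["image"])
E
```

```text
clock: 13.42
tcp_pos: [0.5787, 0.0045, 0.1567]
tool_rot: [-2.984, 0.0, 1.596]
contact_force: [0.7, -0.3, -2.4]
grip_width: 0.0216
```

View pics/w10.png

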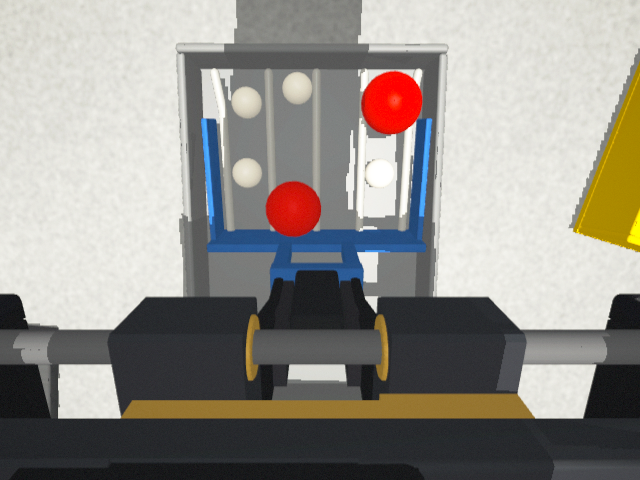

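```bash
python3 - <<'E'
from h import *
w=optics.snapshot("wrist"); o=(-.001,.003,.0225)
R0,p0=Rs(); base=(R0,p0); psi=1.4; G0=p0+R0@o
Rn=R0@P.T; piv=G0+Rn@[.003,0,-.126]; print(piv, Ro.from_matrix(Rn).as_euler("ZYX",degrees=True))
for th,dz in [(12,.0),(15,.0),(18,.0),(21,.0),(24,0.0),(24,.03)]:
    R=Ro.from_euler("ZY",[psi,th],degrees=True).as_matrix()
    G=piv+[0,0,dz]-R@[.003,0,-.126]; print(th,row(G,psi,th,o,base), G.round(3))
E
python3 -m jog '[[[1,0,0.4,0,1.5,0,0],[1,0,0.75,0.02,3,0,0],[1,0,0.75,0.02,3,0,0]]]'
python3 - <<'E'
from h import *
w=optics.snapshot("wrist"); cv2.imwrite("pics/w11.png",w["image"])
E
```

```text
[0.56090998 0.00291415 0.00924325] [ 1.40184586  9.00908293 -0.01039912]
12 [-0.    0.78 -0.01  2.99  0.01  0.  ] [0.584 0.003 0.133]
15 [-0.    1.55  0.02  5.99  0.01  0.  ] [0.591 0.004 0.132]
18 [-0.    2.33  0.09  8.99  0.01  0.  ] [0.597 0.004 0.13 ]
21 [-0.000e+00  3.100e+00  2.000e-01  1.199e+01  1.000e-02  0.000e+00] [0.603 0.004 0.128]
24 [-0.000e+00  3.860e+00  3.500e-01  1.499e+01  1.000e-02  0.000e+00] [0.609 0.004 0.126]
24 [-0.000e+00  3.390e+00 -2.610e+00  1.499e+01  1.000e-02  0.000e+00] [0.609 0.004 0.156]
clock: 13.9
tcp_pos: [0.586, 0.0047, 0.1552]
tool_rot: [-2.931, 0.0, 1.596]
contact_force: [-0.3, -0.0, -2.3]
grip_width: 0.0215
```

View pics/w11.png

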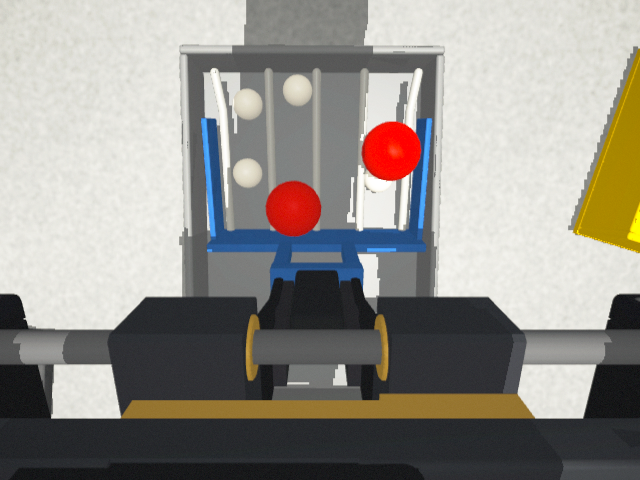

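Red 1 is now rolling toward the back wall (391,150). I'll keep tilting while lifting.

```bash
python3 -m jog '[[[1,0,0.4,0,1.5,0,0],[1,0,0.75,-0.3,3,0,0],[1,0,1.1,-0.8,4.5,0,0],[1,0,1.5,-1.4,6,0,0],[1,0,1.5,-2,6,0,0],[1,0,1.5,-2.6,6,0,0],[1,0,1.5,-3.2,6,0,0],[1,0,1.5,-3.2,6,0,0]]]'
python3 - <<'E'
from h import *
w=optics.snapshot("wrist"); cv2.imwrite("pics/w12.png",w["image"])
E
```

```text
clock: 14.95
tcp_pos: [0.6071, 0.0053, 0.1846]
tool_rot: [-2.829, -0.0, 1.596]
contact_force: [-0.6, -0.7, -2.7]
grip_width: 0.0219
```

View pics/w12.png

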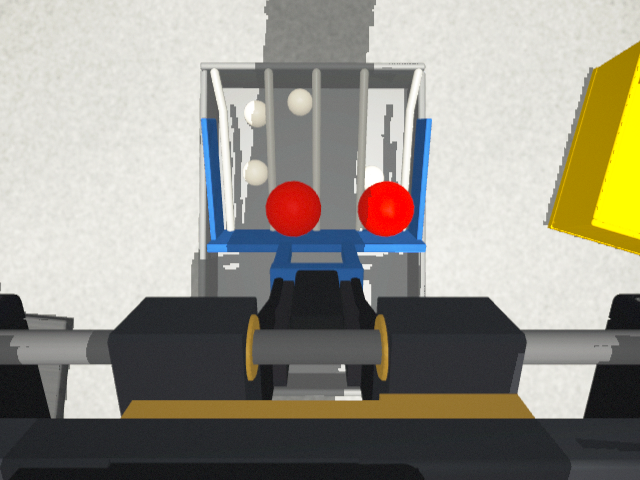

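Both reds rest against the back wall and all four whites are on the tray floor: (255,113), (300,102), (255,172) and (375,175). I'll carry it nose-up to the dish.

```bash
cat >> h.py <<'E'
O=(-.001,.003,.0225)
def now():
    R0,p0=Rs(); Rn=R0@P.T; e=Ro.from_matrix(Rn).as_euler("ZYX",degrees=True); G=p0+R0@O
    return G,Rn,e,G+Rn@[.003,0,-.126],G+Rn@[-.118,0,-.126]
def rowref(X,ref,yaw,pit,base=None):
    "scoop point ref (scoop coords from grip) at world X"
    R=Ro.from_euler("ZY",[yaw,pit],degrees=True).as_matrix(); return row(np.asarray(X)-R@np.asarray(ref),yaw,pit,O,base)
BK=np.array([.003,0,-.126]); TIP=np.array([-.118,0,-.126])
DC=np.array([.505,.3195]); 
def dish(x,y,z): R=Ro.from_euler("Z",-15,degrees=True).as_matrix(); return np.r_[DC,0]+R@[x,y,z]
E
python3 - <<'E'
from h import *
np.set_printoptions(suppress=True)
G,Rn,e,bk,tip=now(); print(G,e,bk,tip)
b=Rs(); A=bk; T=dish(.057,0,.11)
print(T)
for f,z,p,y in [(0,.08,18,1.4),(0,.11,18,1.4),(.05,.12,18,1.4),(.2,.12,18,-2),(.5,.12,18,-7),(.8,.12,17,-12),(1,.11,15,-15)]:
    X=A*(1-f)+T*f; X[2]=z; print(f,rowref(X,BK,y,p,b))
E
```

```text
[0.60287182 0.00418134 0.1618489 ] [ 1.42340563 17.95833335  0.01731446] [0.56688684 0.00332526 0.04106253] [0.45181736 0.00046599 0.07836989]
[0.56005777 0.30474731 0.11      ]
0 [ 0.   -1.19 -3.7   0.04 -0.01  0.02]
0 [ 0.   -2.11 -6.56  0.04 -0.01  0.02]
0.05 [ 1.51 -2.42 -7.51  0.04 -0.01  0.02]
0.2 [ 5.8  -2.41 -7.51  0.04  1.04  3.26]
0.5 [14.49 -2.42 -7.51  0.04  2.58  8.01]
0.8 [23.25 -2.71 -7.48 -0.96  4.01 12.8 ]
1 [29.23 -2.93 -6.49 -2.94  4.64 15.75]
```

```bash
python3 -m jog '[[[1,0,-0.4,-1.2,0,0,0],[1,0,-1,-3,0,0,0],[1,0,-1.6,-5,0,0,0],[1,0.4,-2.1,-6.6,0,0,0],[1,1.2,-2.4,-7.5,0,0,0.5],[1,2.6,-2.4,-7.5,0,0.5,1.5],[1,4.4,-2.4,-7.5,0,0.8,2.5],[1,6.6,-2.4,-7.5,0,1.2,3.7],[1,9,-2.4,-7.5,0,1.6,5],[1,11.6,-2.4,-7.5,0,2,6.4],[1,14.2,-2.4,-7.5,0,2.5,7.9],[1,16.8,-2.5,-7.5,0,2.9,9.2]]]'
python3 - <<'E'
from h import *
np.set_printoptions(suppress=True)
G,Rn,e,bk,tip=now(); print(e,bk)
w=optics.snapshot("wrist"); cv2.imwrite("pics/w13.png",w["image"])
b=Rs(); A=bk; T=dish(.057,0,.11)
for f,p,y in [(.5,16.5,-12),(1,15,-15)]:
    X=A*(1-f)+T*f;  print(f,rowref(X,BK,y,p,b))
E
```

```text
clock: 16.5
tcp_pos: [0.6015, 0.1751, 0.2619]
tool_rot: [-2.826, 0.002, 1.426]
contact_force: [0.0, -0.9, -2.3]
grip_width: 0.0215
[-8.31328318 18.09184817 -0.11035246] [0.56131359 0.17964561 0.11886223]
0.5 [ 5.48 -1.05  0.69 -1.65  1.12  3.74]
1 [11.52 -2.2   1.44 -3.15  1.93  6.64]
```

View pics/w13.png

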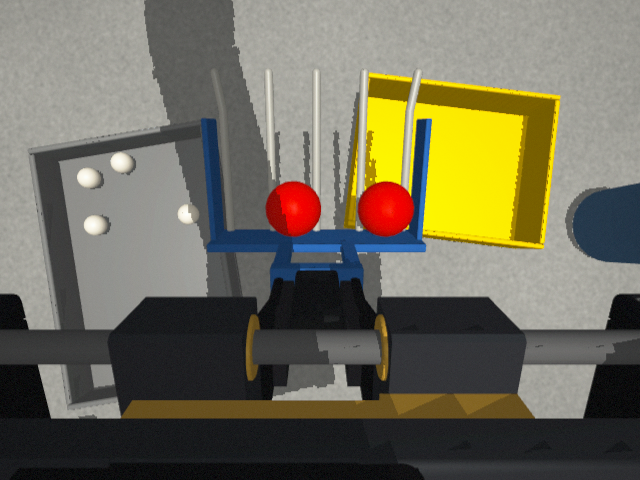

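Four whites are in the tray and both reds are in the scoop. I'll continue over the dish.

```bash
python3 -m jog '[[[1,2,-0.3,0,0,0.3,1],[1,4,-0.7,0.4,-1,0.8,2.4],[1,6,-1.1,0.7,-1.6,1.1,3.8],[1,8,-1.5,1,-2.2,1.4,5],[1,9.4,-1.8,1.2,-2.7,1.7,6],[1,10.1,-2,1.4,-3.1,1.9,6.6],[1,10.1,-2,1.4,-3.1,1.9,6.6],[1,10.1,-2,1.4,-3.1,1.9,6.6]]]'
python3 - <<'E'
from h import *
np.set_printoptions(suppress=True)
G,Rn,e,bk,tip=now(); print(e,bk, dish(.057,0,.11))
w=optics.snapshot("wrist"); cv2.imwrite("pics/w14.png",w["image"]); np.save("w14.npy",w,allow_pickle=True)
trayimg(w,0,0,640,480,1,"w14d.png",DC,-15,.07,.09,.005,.055,.005)
E
```

```text
clock: 17.55
tcp_pos: [0.5937, 0.2755, 0.2557]
tool_rot: [-2.882, 0.003, 1.306]
contact_force: [0.0, -0.1, -3.4]
grip_width: 0.0215
[-15.19427807  14.86485861  -0.15624165] [0.56219231 0.28259033 0.11064265] [0.56005777 0.30474731 0.11      ]
```

View pics/w14d.png

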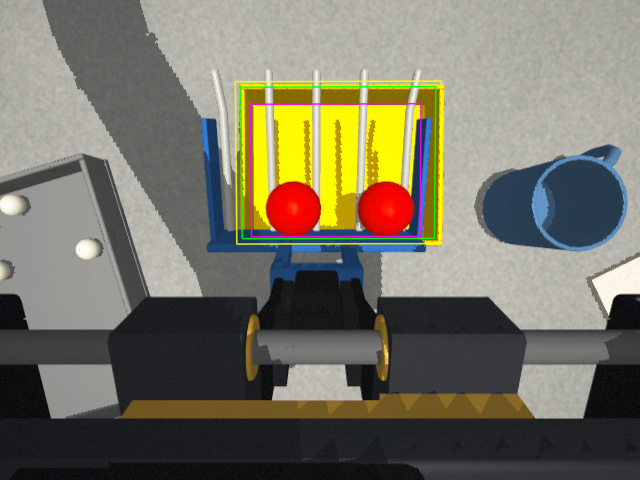

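Run:
```python
from h import *
np.set_printoptions(suppress=True)
b=Rs()
for z,p in [(.11,15),(.08,12),(.05,9),(.03,7),(.016,6)]: print(z,rowref(dish(.056,0,z),BK,-15,p,b))
```

```text
0.11 [ 2.05 -0.81  0.29  0.14  0.1  -0.19]
0.08 [ 2.06 -0.82  3.23 -2.86  0.11 -0.19]
0.05 [ 2.06 -0.82  6.22 -5.86  0.11 -0.18]
0.03 [ 2.06 -0.82  8.24 -7.86  0.11 -0.18]
0.016 [ 2.07 -0.72  9.64 -8.86  0.12 -0.18]
```

```bash
python3 -m jog '[[[1,0.6,-0.3,0,0,0,0],[1,1.4,-0.6,0.2,0,0,-0.1],[1,2.05,-0.8,0.3,0,0.1,-0.2],[1,2.05,-0.8,1,-0.7,0.1,-0.2],[1,2.05,-0.8,2.2,-1.9,0.1,-0.2],[1,2.05,-0.8,3.6,-3.3,0.1,-0.2],[1,2.05,-0.8,5,-4.7,0.1,-0.2],[1,2.05,-0.8,6.4,-6,0.1,-0.2],[1,2.05,-0.8,7.6,-7.2,0.1,-0.2],[1,2.05,-0.8,8.3,-7.9,0.1,-0.2],[1,2.05,-0.8,8.3,-7.9,0.1,-0.2]]]'
python3 - <<'E'
from h import *
np.set_printoptions(suppress=True)
G,Rn,e,bk,tip=now(); print(e,bk, dish(.056,0,.03))
w=optics.snapshot("wrist"); cv2.imwrite("pics/w15.png",w["image"][40:330,170:470].repeat(2,0).repeat(2,1));
E
```

```text
clock: 18.98
tcp_pos: [0.5702, 0.3037, 0.1771]
tool_rot: [-3.019, 0.0, 1.311]
contact_force: [-0.4, 0.6, -2.7]
grip_width: 0.0217
[-14.89726891   7.01275986  -0.01426918] [0.55815555 0.30584556 0.02895181] [0.55909185 0.30500613 0.03      ]
```

View pics/w15.png

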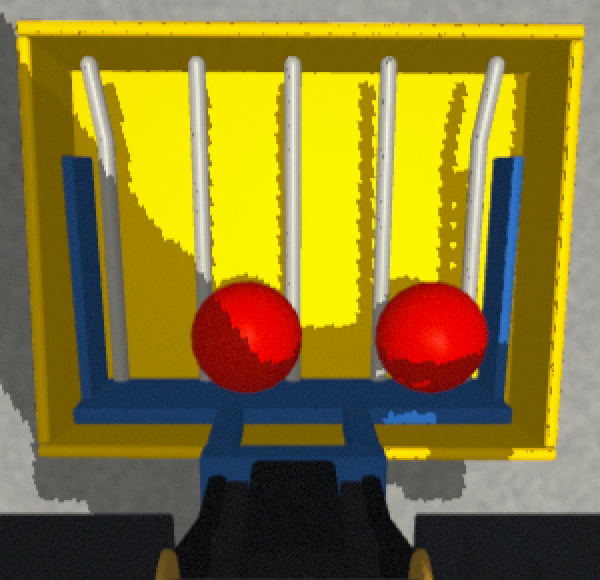

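Run:
```python
from h import *
np.set_printoptions(suppress=True)
b=Rs()
for z,p in [(.02,5),(.011,3)]: print(z,rowref(dish(.058,0,z),BK,-15,p,b))
for z,p in [(.010,1),(.009,0),(.009,-1),(.009,-2),(.009,-3),(.009,-4)]: print(p,rowref(dish(-.062,0,z),TIP,-15,p,b))
```

```text
0.02 [-0.06 -0.14  0.93 -1.99 -0.    0.08]
0.011 [-0.06 -0.55  1.88 -3.99 -0.    0.08]
1 [-0.06 -0.93  2.24 -5.99 -0.    0.08]
0 [-0.06 -1.2   2.17 -6.99 -0.    0.08]
-1 [-0.06 -1.48  2.   -7.99 -0.01  0.08]
-2 [-0.06 -1.77  1.84 -8.99 -0.01  0.08]
-3 [-0.06 -2.06  1.69 -9.99 -0.01  0.08]
-4 [ -0.06  -2.35   1.54 -10.99  -0.01   0.08]
```

```bash
python3 -m jog '[[[1,0,0,0.5,-1,0,0],[1,-0.05,-0.15,0.9,-2,0,0],[1,-0.05,-0.35,1.4,-3,0,0],[1,-0.05,-0.55,1.9,-4,0,0],[1,-0.05,-0.75,2.05,-5,0,0],[1,-0.05,-0.93,2.2,-6,0,0],[1,-0.05,-1.2,2.17,-7,0,0],[1,-0.05,-1.5,2,-8,0,0],[1,-0.05,-1.77,1.84,-9,0,0],[1,-0.05,-1.77,1.84,-9,0,0]]]'
python3 - <<'E'
from h import *
np.set_printoptions(suppress=True)
G,Rn,e,bk,tip=now(); print(e,bk,tip, dish(-.062,0,.009))
w=optics.snapshot("wrist"); cv2.imwrite("pics/w16.png",w["image"][40:330,170:470].repeat(2,0).repeat(2,1));
E
```

```text
clock: 20.27
tcp_pos: [0.5511, 0.3088, 0.1617]
tool_rot: [3.106, -0.001, 1.311]
contact_force: [0.3, 0.8, -2.8]
grip_width: 0.0218
[-14.87529326  -2.04301411   0.04945311] [0.56178706 0.30504019 0.01349784] [0.44491648 0.33608308 0.00918421] [0.4451126  0.33554678 0.009     ]
```

View pics/w16.png

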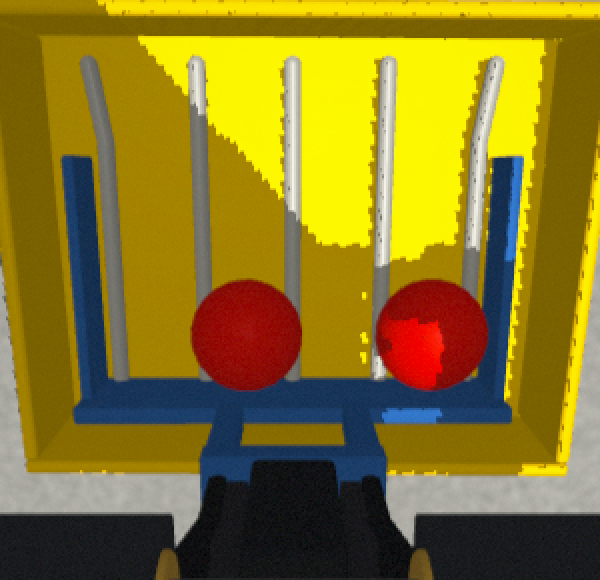

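Run:
```python
from h import *
np.set_printoptions(suppress=True)
b=Rs()
for z,p in [(.009,-4),(.009,-6),(.009,-8),(.009,-10),(.009,-14)]: print(p,rowref(dish(-.062,0,z),TIP,-15,p,b))
```

```text
-4 [-0.04 -0.51 -0.38 -1.97 -0.04  0.1 ]
-6 [-0.03 -1.05 -0.75 -3.97 -0.04  0.1 ]
-8 [-0.03 -1.6  -1.11 -5.97 -0.04  0.1 ]
-10 [-0.03 -2.16 -1.44 -7.97 -0.04  0.1 ]
-14 [ -0.03  -3.32  -2.05 -11.97  -0.05   0.1 ]
```

```bash
python3 -m jog '[[[1,0,-0.3,-0.2,-1,0,0],[1,0,-0.5,-0.4,-2,0,0],[1,0,-0.8,-0.55,-3,0,0],[1,0,-1.05,-0.75,-4,0,0],[1,0,-1.3,-0.95,-5,0,0],[1,0,-1.3,-0.95,-5,0,0],[1,0,-1.3,-0.95,-5,0,0]]]'
python3 - <<'E'
from h import *
np.set_printoptions(suppress=True)
w=optics.snapshot("wrist"); cv2.imwrite("pics/w17.png",w["image"][40:330,170:470].repeat(2,0).repeat(2,1));
E
```

```text
clock: 21.2
tcp_pos: [0.5386, 0.3117, 0.1704]
tool_rot: [3.019, -0.0, 1.31]
contact_force: [-0.5, -0.7, -2.5]
grip_width: 0.0217
```

View pics/w17.png

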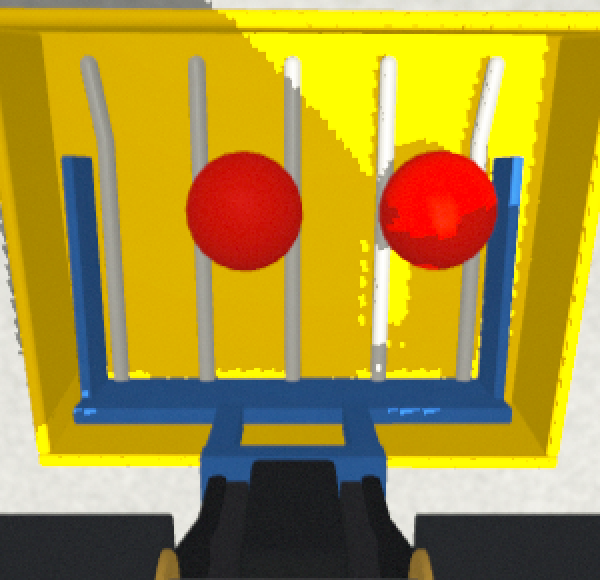

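Both are rolling gently forward. I'll hold briefly.

```bash
python3 -m jog '[[[1,0,0,0,0,0,0],[1,0,0,0,0,0,0],[1,0,0,0,0,0,0],[1,0,0,0,0,0,0]]]'
python3 - <<'E'
from h import *
np.set_printoptions(suppress=True)
w=optics.snapshot("wrist"); cv2.imwrite("pics/w18.png",w["image"][40:330,170:470].repeat(2,0).repeat(2,1)); 
b=Rs(); print(now()[2:])
for x,z,p in [(-.06,.009,-12),(-.058,.009,-16),(-.056,.009,-20),(-.054,.009,-25),(-.052,.009,-30)]: print(p,rowref(dish(x,0,z),TIP,-15,p,b))
E
```

```text
clock: 21.75
tcp_pos: [0.5387, 0.3116, 0.1703]
tool_rot: [3.019, -0.0, 1.31]
contact_force: [0.9, -0.6, -2.5]
grip_width: 0.0213
(array([-14.92646529,  -7.02821   ,   0.00745241]), array([0.56172036, 0.30445376, 0.02367897]), array([0.44568175, 0.33538664, 0.00887365]))
-12 [-0.01 -1.19 -0.94 -4.97 -0.02  0.07]
-16 [-0.01 -2.12 -1.58 -8.97 -0.02  0.07]
-20 [ -0.01  -3.09  -2.15 -12.97  -0.02   0.07]
-25 [ -0.    -4.41  -2.75 -17.97  -0.03   0.07]
-30 [ -0.    -5.77  -3.21 -22.97  -0.03   0.07]
```

View pics/w18.png

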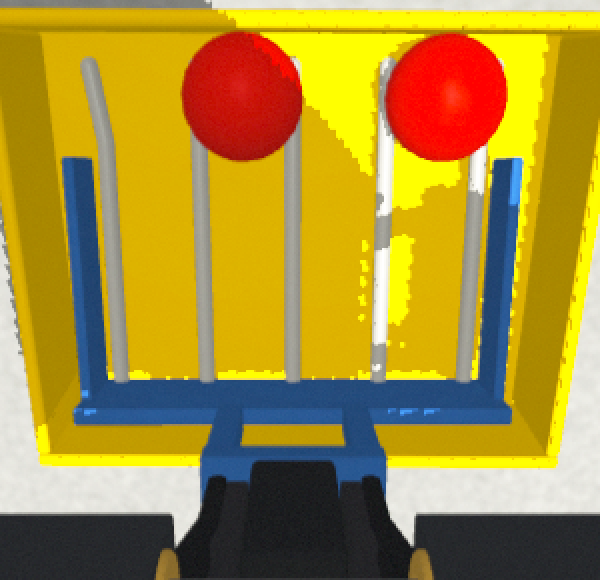

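```bash
python3 -m jog '[[[1,0,-0.4,-0.3,-1.7,0,0],[1,0,-0.8,-0.65,-3.4,0,0],[1,0,-1.2,-0.95,-5,0,0],[1,0,-1.65,-1.25,-7,0,0],[1,0,-2.1,-1.6,-9,0,0],[1,0,-2.6,-1.9,-11,0,0],[1,0,-3.1,-2.15,-13,0,0],[1,0,-3.6,-2.4,-15,0,0],[1,0,-4.1,-2.6,-17,0,0],[1,0,-4.7,-2.85,-19,0,0],[1,0,-5.2,-3.05,-21,0,0],[1,0,-5.75,-3.2,-23,0,0]]]'
python3 - <<'E'
from h import *
np.set_printoptions(suppress=True)
w=optics.snapshot("wrist"); cv2.imwrite("pics/w19.png",w["image"][0:330,170:470].repeat(2,0).repeat(2,1)[:600]); 
b=Rs(); print(now()[2:],get_state()["q"])
for x,z,p in [(-.04,.009,-30),(-.03,.010,-30),(-.02,.012,-30),(-.02,.10,-30),(-.02,.14,-15)]: print(x,z,rowref(dish(x,0,z),TIP,-15,p,b))
E
```

```text
clock: 23.3
tcp_pos: [0.479, 0.328, 0.1954]
tool_rot: [2.616, -0.002, 1.311]
contact_force: [0.4, -1.0, -2.8]
grip_width: 0.0214
(array([-14.81812059, -30.16545381,   0.08323403]), array([0.55486807, 0.30740445, 0.06954997]), array([0.45373334, 0.33415963, 0.00874762])) [-1.46828096  0.11189424  0.55102642  1.9602162   0.53404762  0.94468297
  0.09923603]
-0.04 0.009 [-0.08  1.21  0.68  0.17 -0.17  0.16]
-0.03 0.01 [-0.08  2.12  1.1   0.17 -0.17  0.16]
-0.02 0.012 [-0.09  3.09  1.43  0.17 -0.17  0.16]
-0.02 0.1 [-0.08  7.51 -6.18  0.17 -0.17  0.16]
-0.02 0.14 [-0.09 12.96 -6.15 15.17 -0.15  0.18]
```

View pics/w19.png

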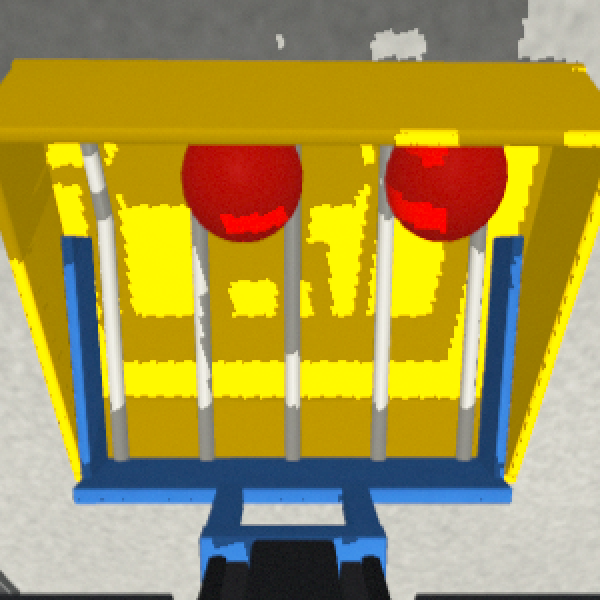

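```bash
python3 -m jog '[[[1,0,0.4,0.2,0,0,0],[1,0,0.8,0.45,0,0,0],[1,0,1.2,0.68,0,0,0],[1,0,1.6,0.9,0,0,0],[1,0,2.1,1.1,0,0,0],[1,0,2.6,1.25,0,0,0],[1,0,3.1,1.4,0,0,0],[1,0,3.1,1.4,0,0,0]]]'
python3 - <<'E'
from h import *
np.set_printoptions(suppress=True)
w=optics.snapshot("wrist"); cv2.imwrite("pics/w20.png",w["image"][0:330,170:470].repeat(2,0).repeat(2,1)[:600]); 
b=Rs(); print(now()[2:])
for x,z,p in [(-.02,.05,-30),(-.02,.1,-30),(-.02,.13,-20)]: print(x,z,rowref(dish(x,0,z),TIP,-15,p,b))
E
```

```text
clock: 24.35
tcp_pos: [0.5128, 0.3184, 0.1986]
tool_rot: [2.617, -0.0, 1.31]
contact_force: [0.4, -0.0, -1.9]
grip_width: 0.0215
(array([-14.94316371, -30.023917  ,   0.01522164]), array([0.58903331, 0.29717623, 0.07291911]), array([0.4878124 , 0.3241907 , 0.01237537]))
-0.02 0.05 [-0.01  1.7  -3.36  0.02 -0.04  0.05]
-0.02 0.1 [-0.    4.2  -7.69  0.02 -0.04  0.05]
-0.02 0.13 [-0.01  8.11 -8.06 10.02 -0.04  0.05]
```

View pics/w20.png

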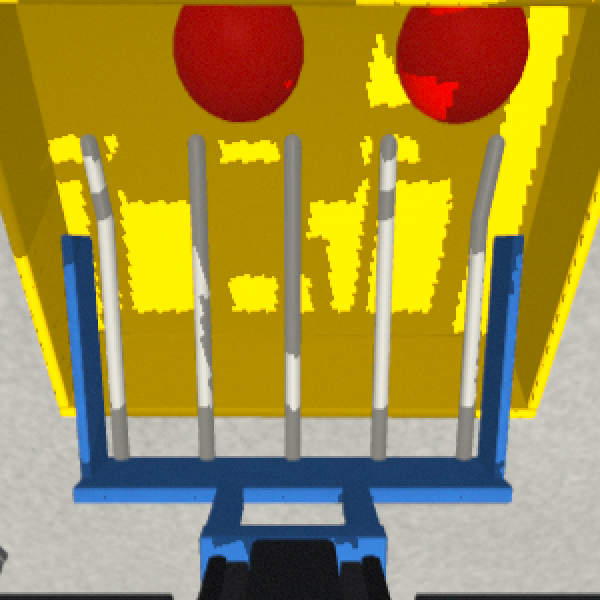

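Both reds lie on the dish floor and the tips are clear of them. I'll lift out and level.

```bash
python3 -m jog '[[[1,0,0.5,-0.8,0,0,0],[1,0,1.2,-2.2,0,0,0],[1,0,2.4,-4.5,0,0,0],[1,0,3.7,-6.6,0,0,0],[1,0,5,-7.5,3,0,0],[1,0,6.6,-8,7,0,0],[1,0,8.1,-8.1,10,0,0],[1,0,8.1,-8.1,10,0,0]]]'
python3 - <<'E'
from h import *
np.set_printoptions(suppress=True)
w=optics.snapshot("wrist"); cv2.imwrite("pics/w21.png",w["image"]); t=optics.snapshot("top"); crop(t,150,185,210,120,"t21.png",3)
b=Rs(); print(now()[0],now()[2],get_state()["q"])
for G,y,p in [((.56,.25,.255),-12,-8),((.55,.1,.255),-8,0),((.55,-.1,.255),-6,0),((.56,-.26,.255),-4.3,0)]: print(row(G,y,p,O,b))
E
```

```text
clock: 25.4
tcp_pos: [0.5425, 0.31, 0.3111]
tool_rot: [2.79, -0.002, 1.308]
contact_force: [-0.1, 0.8, -1.9]
grip_width: 0.0217
[0.55042637 0.30751808 0.28910711] [-14.91747343 -20.05960171   0.00597481] [-1.31284246  0.15198339  0.6348491   1.62851269  0.20847592  1.19137117
  0.5595782 ]
[-5.34  1.56  4.01 12.06  0.7  -2.84]
[-20.1    4.59   5.05  20.04   1.21  -6.85]
[-39.44   9.42   6.81  20.02   1.56  -8.83]
[-54.65  14.2    8.56  20.     1.85 -10.51]
```

View pics/w21.png

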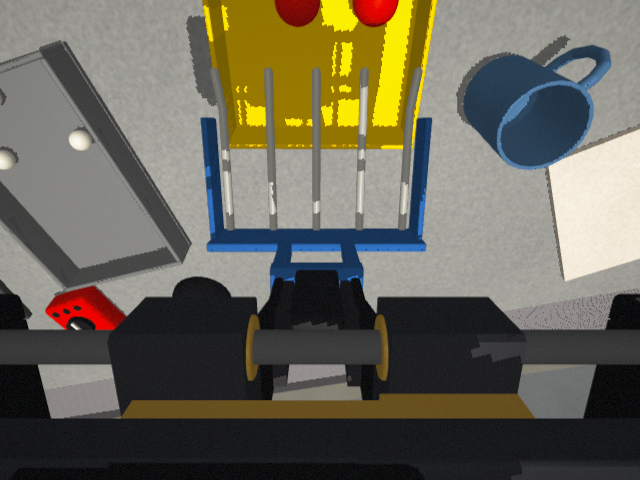

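View pics/t21.png

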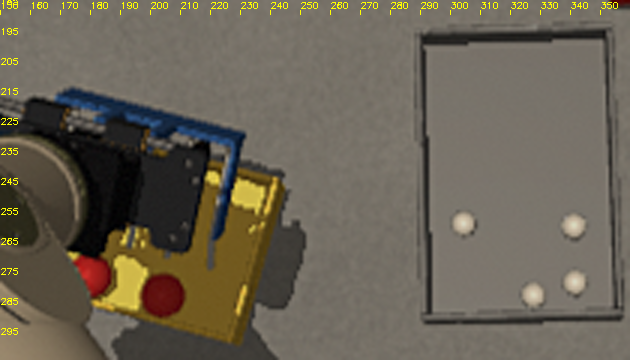

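Four whites are in the tray and two reds in the dish. Now to the peg staging point.

```bash
python3 -m jog '[[[1,-2,0.5,1,3,0,-0.5],[1,-5,1.5,3,8,0.5,-2],[1,-10,2.5,4.2,14,0.9,-4],[1,-15,3.5,4.7,20,1.1,-5.5],[1,-20,4.6,5,20,1.2,-6.9],[1,-25,5.8,5.5,20,1.3,-7.4],[1,-30,7,6,20,1.4,-8],[1,-35,8.3,6.4,20,1.5,-8.5],[1,-40,9.6,6.9,20,1.6,-9],[1,-45,11.2,7.5,20,1.7,-9.5],[1,-49,12.5,8,20,1.8,-10],[1,-51,13.1,8.2,20,1.8,-10.2]]]'; python3 -m jog '[[[1,0,0,0,0,0,0],[1,0,0,0,0,0,0]]]'
python3 - <<'E'
from h import *
np.set_printoptions(suppress=True)
print(now()[0],now()[2],get_state()["q"])
w=optics.snapshot("wrist"); overlay(w,O,0,0,640,480,"w22.png",1); t=optics.snapshot("top"); crop(t,390,160,110,140,"t22.png",4)
s=optics.snapshot("scene"); overlay(s,O,170,180,110,100,"s22.png",7)
E
```

```text
clock: 27.0
tcp_pos: [0.5548, -0.2221, 0.2762]
tool_rot: [-3.14, 0.001, 1.489]
contact_force: [-0.4, 0.8, -0.9]
grip_width: 0.0214
clock: 27.25
tcp_pos: [0.5558, -0.2189, 0.2764]
tool_rot: [-3.14, -0.001, 1.492]
contact_force: [0.8, 1.2, -2.2]
grip_width: 0.0218
[ 0.55869116 -0.22013459  0.25391683] [-4.51663622  0.07597576  0.04918336] [-0.40853455  0.34235869  0.90694582  1.53264113 -0.27190363  1.4007539
  2.00874146]
```

View pics/w22.png

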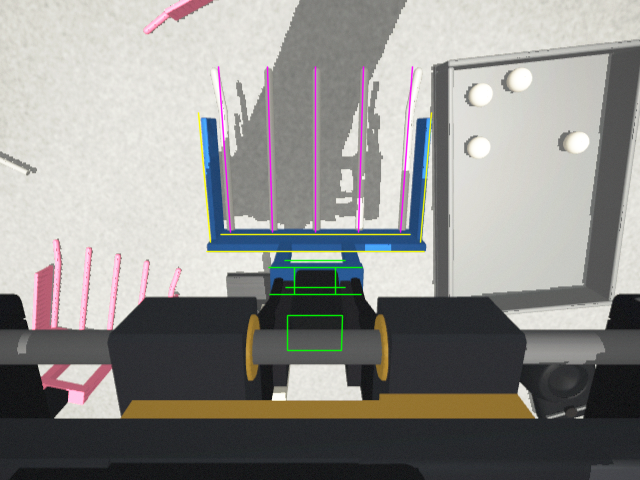

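View pics/s22.png

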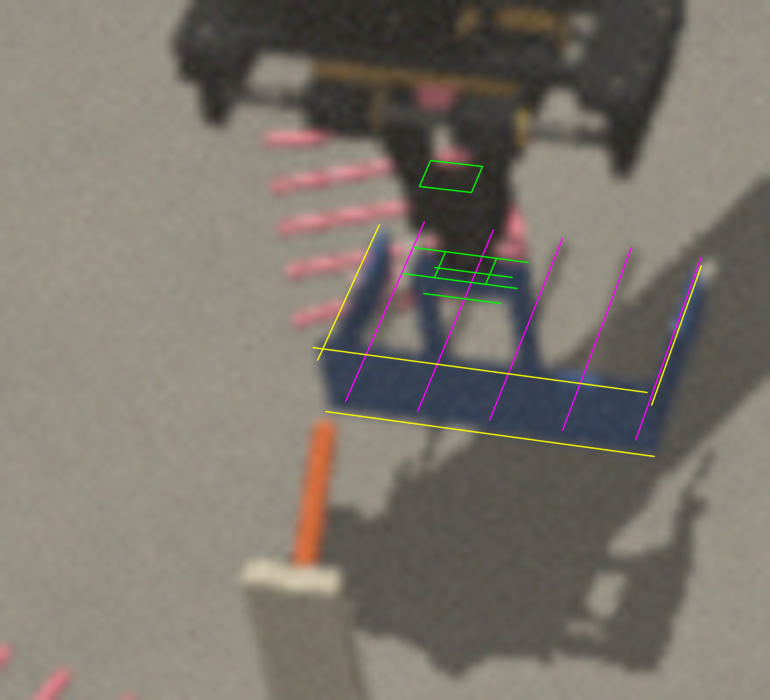

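Run:
```python
from h import *
np.set_printoptions(suppress=True)
b=Rs()
for G in [(.565,-.266,.292),(.579,-.266,.2926),(.602,-.2675,.273),(.625,-.269,.254),(.645,-.271,.237),(.663,-.272,.222)]: print(row(G,-4.3,0,O,b))
```

```text
[-4.51  0.96 -3.78 -0.04 -0.05 -0.19]
[-4.4   2.36 -3.84 -0.04 -0.05 -0.19]
[-4.37  4.66 -1.88 -0.04 -0.05 -0.19]
[-4.34  6.97  0.02 -0.04 -0.05 -0.19]
[-4.38  8.98  1.72 -0.04 -0.05 -0.19]
[-4.34 10.78  3.21 -0.04 -0.05 -0.19]
```

```bash
python3 -m jog '[[[1,0,0,-1.5,0,0,0],[1,-1.5,0.2,-3.8,0,0,0],[1,-3.5,0.6,-3.8,0,0,-0.2],[1,-4.4,1.5,-3.8,0,0,-0.2],[1,-4.4,2.4,-3.8,0,0,-0.2],[1,-4.4,2.4,-3.8,0,0,-0.2],[1,-4.4,2.4,-3.8,0,0,-0.2]]]'
python3 - <<'E'
from h import *
np.set_printoptions(suppress=True)
print(now()[0],now()[2])
w=optics.snapshot("wrist"); cv2.imwrite("pics/w23.png",w["image"]); t=optics.snapshot("top"); crop(t,390,160,110,140,"t23.png",4)
s=optics.snapshot("scene"); overlay(s,O,170,180,110,100,"s23.png",7)
b=Rs()
for G in [(.602,-.2675,.273),(.625,-.269,.254),(.645,-.271,.237),(.663,-.272,.222)]: print(row(G,-4.3,0,O,b))
E
```

```text
clock: 28.28
tcp_pos: [0.5762, -0.2659, 0.3146]
tool_rot: [-3.14, -0.0, 1.494]
contact_force: [0.5, -0.9, -1.4]
grip_width: 0.0214
[ 0.57910893 -0.26707203  0.29208308] [-4.37451315  0.06413769  0.02092579]
[ 0.16  2.3   1.94 -0.03 -0.03 -0.1 ]
[ 0.19  4.61  3.84 -0.03 -0.03 -0.1 ]
[ 0.14  6.62  5.54 -0.03 -0.03 -0.1 ]
[ 0.18  8.42  7.04 -0.03 -0.03 -0.1 ]
```

View pics/s23.png

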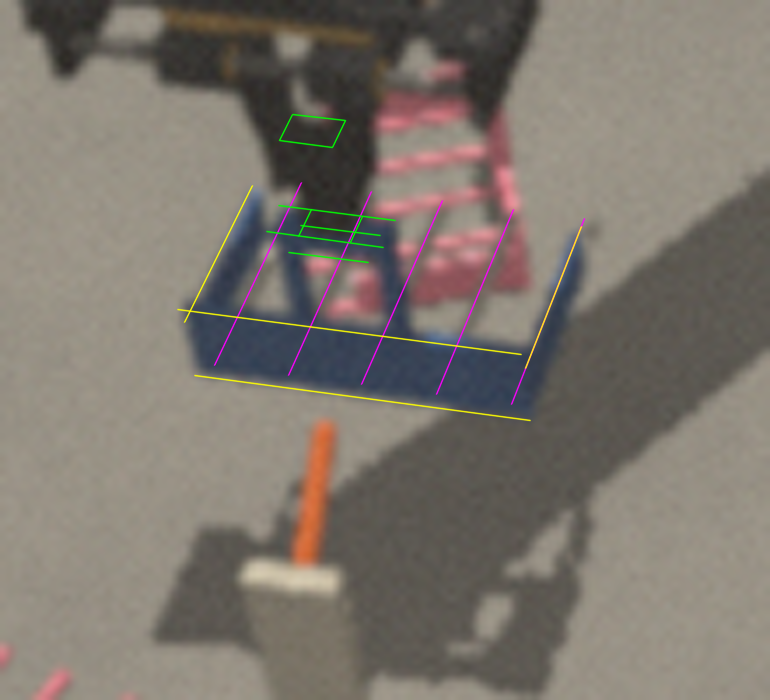

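View pics/w23.png

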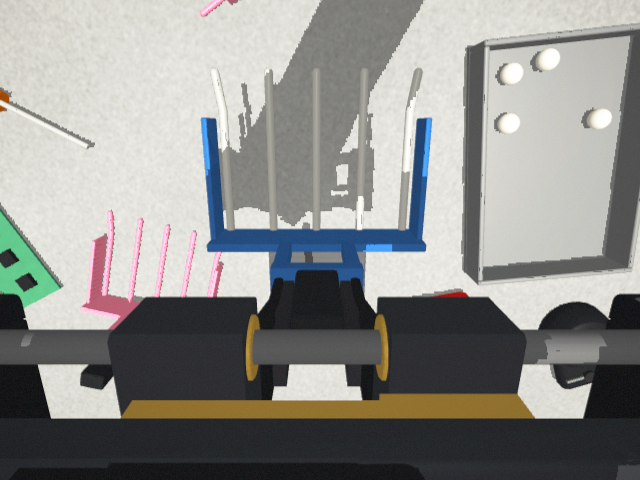

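```bash
python3 -m jog '[[[1,0.1,0.6,0.5,0,0,0],[1,0.15,1.4,1.2,0,0,0],[1,0.15,2.3,1.95,0,0,0],[1,0.15,3.2,2.7,0,0,0],[1,0.15,3.9,3.3,0,0,0],[1,0.15,4.6,3.85,0,0,0],[1,0.15,5.1,4.25,0,0,0],[1,0.15,5.1,4.25,0,0,0]]]'
python3 - <<'E'
from h import *
np.set_printoptions(suppress=True)
print(now()[0],now()[2])
s=optics.snapshot("scene"); overlay(s,O,170,180,110,100,"s24.png",7); crop(s,170,180,110,100,"s24r.png",7)
t=optics.snapshot("top"); crop(t,390,160,110,140,"t24.png",4)
b=Rs()
for G in [(.645,-.271,.237),(.663,-.272,.222),(.663,-.272,.211)]: print(row(G,-4.3,0,O,b))
E
```

```text
clock: 29.42
tcp_pos: [0.6272, -0.2688, 0.2719]
tool_rot: [-3.141, -0.0, 1.494]
contact_force: [-0.0, 0.9, -1.4]
grip_width: 0.0217
[ 0.63013032 -0.27006056  0.24936806] [-4.40528424  0.05892973  0.01002948]
[ 0.05  1.52  1.3  -0.02 -0.01 -0.13]
[ 0.09  3.32  2.8  -0.02 -0.01 -0.13]
[ 0.09  3.32  3.9  -0.02 -0.01 -0.13]
```

View pics/s24r.png

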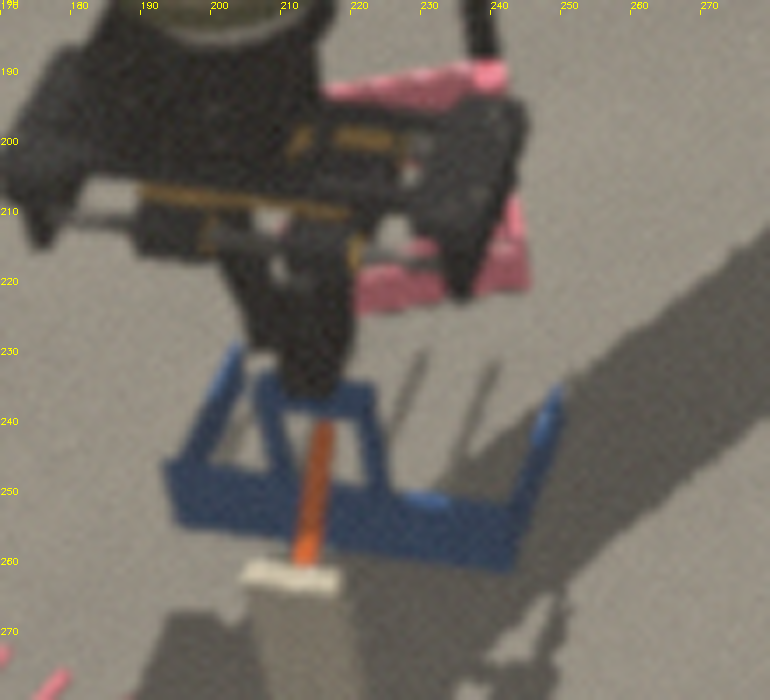

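View pics/t24.png

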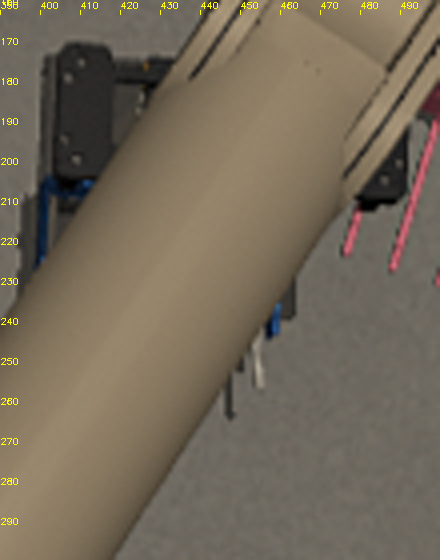

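The peg (215,245) lies centred in the window with no contact. I'll continue along its axis.

```bash
python3 -m jog '[[[1,0.05,0.6,0.5,0,0,0],[1,0.05,1.2,1,0,0,0],[1,0.1,1.8,1.5,0,0,0],[1,0.1,2.4,2,0,0,0],[1,0.1,3,2.55,0,0,0],[1,0.1,3.3,2.8,0,0,0],[1,0.1,3.3,2.8,0,0,0]]]'
python3 - <<'E'
from h import *
np.set_printoptions(suppress=True)
print(now()[0],now()[2])
s=optics.snapshot("scene"); crop(s,170,180,110,100,"s25.png",7)
w=optics.snapshot("wrist"); cv2.imwrite("pics/w25.png",w["image"])
E
```

```text
clock: 30.4
tcp_pos: [0.6601, -0.2705, 0.2439]
tool_rot: [-3.141, -0.0, 1.494]
contact_force: [-0.4, -0.4, -1.2]
grip_width: 0.0213
[ 0.66296096 -0.27169397  0.2214334 ] [-4.41653974  0.05793511  0.00933743]
```

View pics/s25.png

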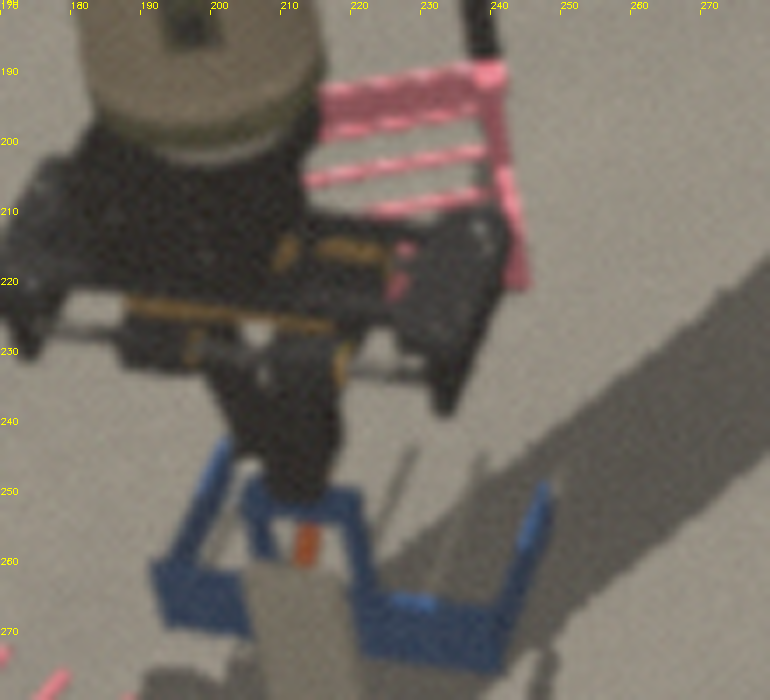

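View pics/w25.png

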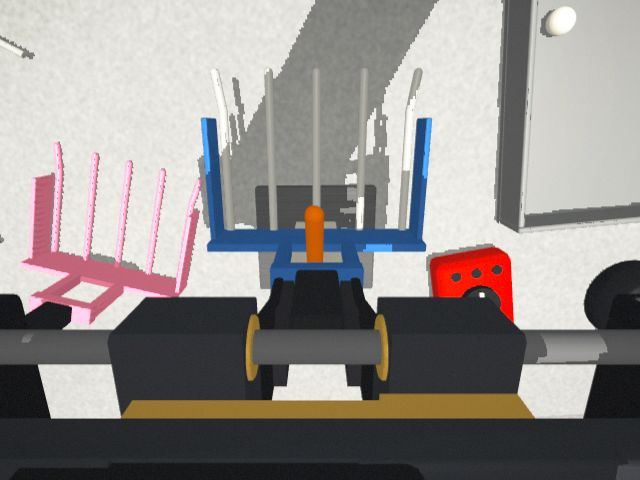

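The peg is clearly threaded through the window: its tip shows at (314,215), in front of the bar and centred. I'll lower until the bar rests on it.

```bash
python3 -m jog '[[[1,0,0,0.3,0,0,0],[1,0,0,0.6,0,0,0],[1,0,0,0.8,0,0,0],[1,0,0,0.8,0,0,0]]]'; python3 -m jog '[[[1,0,0,0.1,0,0,0],[1,0,0,0.2,0,0,0]]]';python3 -m jog '[[[1,0,0,0.1,0,0,0],[1,0,0,0.2,0,0,0]]]'
```

```text
clock: 31.0
tcp_pos: [0.6599, -0.2704, 0.236]
tool_rot: [-3.141, -0.0, 1.494]
contact_force: [-0.4, -0.2, -2.3]
grip_width: 0.0216
clock: 31.25
tcp_pos: [0.6601, -0.2704, 0.2343]
tool_rot: [-3.141, -0.0, 1.494]
contact_force: [-0.6, -0.3, -2.4]
grip_width: 0.0214
clock: 31.5
tcp_pos: [0.6604, -0.2705, 0.2329]
tool_rot: [3.141, 0.0, 1.494]
contact_force: [0.8, -0.3, 4.6]
grip_width: 0.0215
```

```bash
python3 -m jog '[[[2.3,0,0,0,0,0,0],[2.6,0,0,0,0,0,0],[3,0,0,0,0,0,0],[4,0,0,0,0,0,0],[5,0,0,0,0,0,0],[5,0,0,0,0,0,0]]]'
python3 - <<'E'
from h import *
s=optics.snapshot("scene"); crop(s,170,180,110,100,"s26.png",7)
w=optics.snapshot("wrist"); cv2.imwrite("pics/w26.png",w["image"])
E
```

```text
clock: 32.25
tcp_pos: [0.66, -0.2705, 0.2322]
tool_rot: [-3.141, -0.0, 1.494]
contact_force: [0.3, 0.2, 0.5]
grip_width: 0.0479
```

View pics/s26.png

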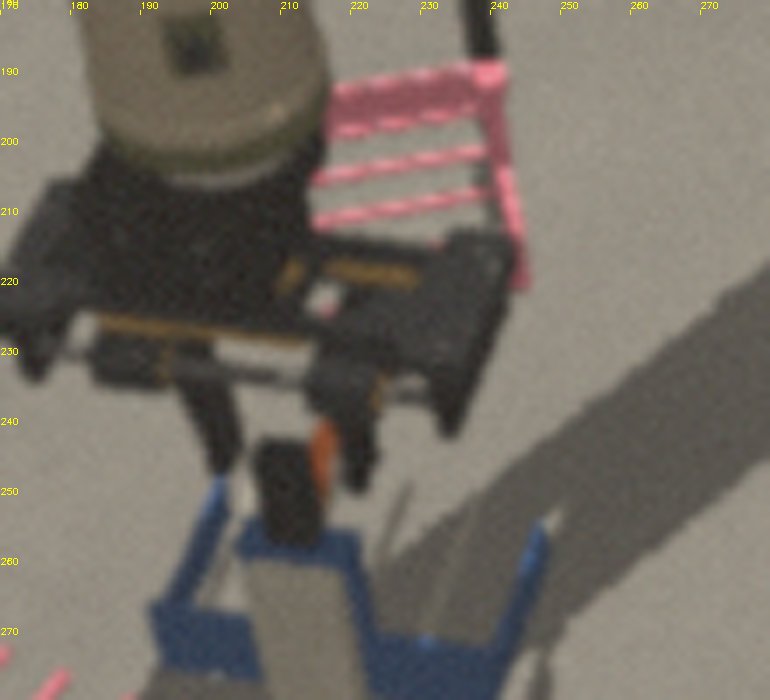

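View pics/w26.png

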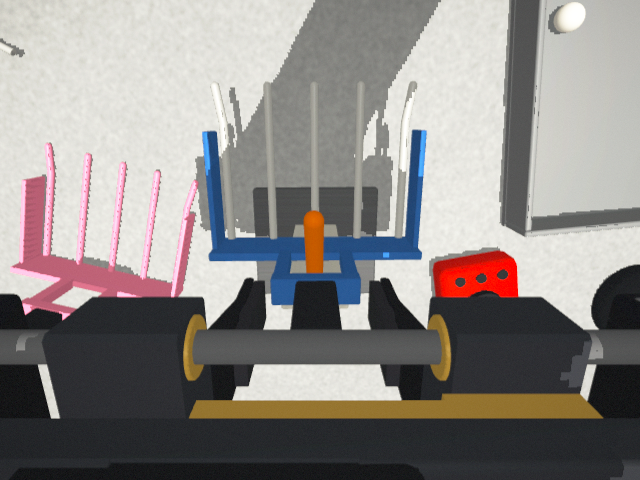

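The scoop hangs on the peg and the fingers are clear of it on both sides. I'll retreat straight up.

```bash
python3 -m jog '[[[7,0,0,0,0,0,0],[8.5,0,0,0,0,0,0],[8.5,0,0,-0.5,0,0,0],[8.5,0,0,-2,0,0,0],[8.5,0,0,-5,0,0,0],[8.5,0,0,-9,0,0,0],[8.5,0,0,-13,0,0,0],[8.5,2,-3,-15,0,0,0],[8.5,5,-8,-15,0,0,0],[8.5,5,-13,-15,0,0,0],[8.5,5,-18,-15,0,0,0],[8.5,5,-18,-15,0,0,0]]]'; python3 -m jog '[[[8.5,0,0,0,0,0,0],[8.5,0,0,0,0,0,0]]]'
python3 - <<'E'
from h import *
s=optics.snapshot("scene"); cv2.imwrite("pics/s27.png",s["image"]); crop(s,170,210,110,80,"s27c.png",7)
w=optics.snapshot("wrist"); cv2.imwrite("pics/w27.png",w["image"])
t=optics.snapshot("top"); cv2.imwrite("pics/t27.png",t["image"])
E
```

```text
clock: 33.85
tcp_pos: [0.4814, -0.2083, 0.3845]
tool_rot: [3.138, -0.006, 1.492]
contact_force: [2.1, 0.2, -0.3]
grip_width: 0.0847
clock: 34.1
tcp_pos: [0.4853, -0.2066, 0.3825]
tool_rot: [-3.141, 0.001, 1.494]
contact_force: [0.3, -0.0, -0.4]
grip_width: 0.0851
```

View pics/s27.png

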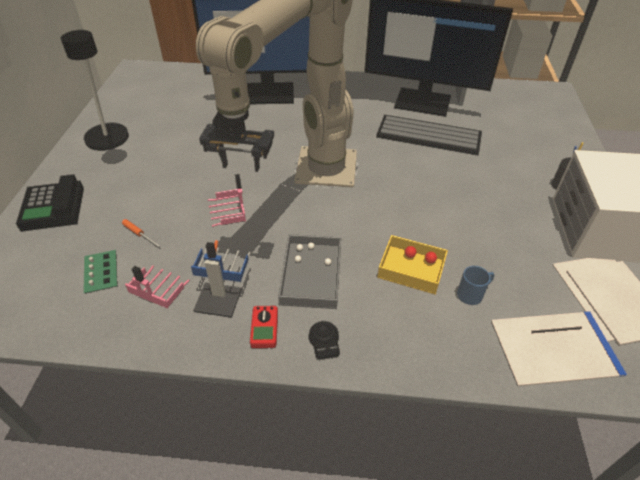

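View pics/s27c.png

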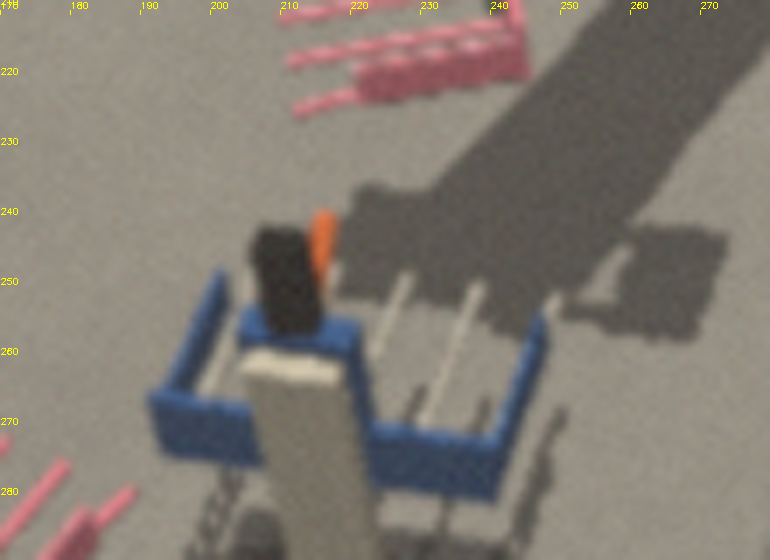

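View pics/t27.png

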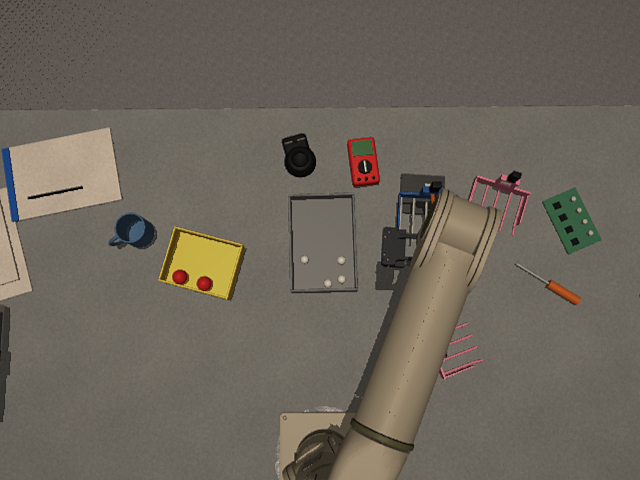

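Two reds are in the dish, four whites in the tray, the scoop is on the peg and the bystanders haven't moved. I'll check that it stays still, then hand in.

```bash
python3 -m jog '[[[8.5,0,0,0,0,0,0],[8.5,0,0,0,0,0,0],[8.5,0,0,0,0,0,0],[8.5,0,0,0,0,0,0],[8.5,0,0,0,0,0,0],[8.5,0,0,0,0,0,0]]]'
python3 - <<'E'
from h import *
a=cv2.imread("pics/s27.png"); s=optics.snapshot("scene")["image"]
d=cv2.absdiff(a,s).max(2); print((d[215:300,180:460]>40).sum())
print(robot.hand_in())
E
```

```text
clock: 35.0
tcp_pos: [0.4845, -0.2067, 0.3824]
tool_rot: [-3.141, -0.0, 1.494]
contact_force: [0.3, -0.4, -0.1]
grip_width: 0.0852
0
the job is handed in; nothing more can be done
None
```

I scooped both red balls out of the tray and tipped them into the yellow dish at a shallow tilt, with the tips about 4 mm above the dish floor. I then hung the empty scoop by its window on the orange peg, let go and backed away. I handed it in at about 35 s.

The last top and scene pictures show:
- **Balls:** two reds are in the dish and four whites are in the tray.
- **Scoop:** it hangs on the peg against the post.
- **Bystanders:** the mouse housing, mug and multimeter look unmoved.
- **Stillness:** no visible change around the tray, dish and peg over the last 0.9 s before hand-in. The gripper was open, well clear, and reading no contact force.

- **Slip in the grasp:** when I first lifted the scoop it slid about 15 mm down in the fingers. I measured that again, corrected for it, and saw no further slipping.
- **Measurement mismatches:** the scene camera disagreed with the held-scoop model by about 1 px (3–4 mm), and two tray measurements differed by a few millimetres. Neither caused any trouble.

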